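Turn the sample carton to the coder and start the print

TASK

Turn the small white carton a quarter turn counter-clockwise (seen from above) on its aluminium plate, pushing its free far corner round while the opposite corner stays in the swivelling steel shoe, until it lies flat and square in the green-lined place beside the grey coder head. Then, at the sloped console, slide the yellow safety tab fully aside and press the green start button it was covering all the way down; leave the carton square, the tab aside and the button let go. Do not knock or shift the bottles and other things standing about.

Things in the scene. Friction and masses are not known exactly. Their poses are not given: they have to be found in the camera images.
- station: fixed aluminium plate, its top face 6 mm above the table. Origin on the table under the shoe's swivel axis, z up; the plate spans x -30..195, y -190..210 mm. The carton starts over x 0..110, y -160..0 and must end over x 0..160, y 0..110 mm, its held corner at the origin. The station's position and yaw vary
- carton_place (a point): middle, on the plate's top face, of the place where the carton must end: 160 mm along the station's x by 110 mm along its y. An L-shaped green line runs just outside its two sides away from the shoe. Same axes as the station
- coder_head (a point): middle of the top of the fixed grey coder head on the station, 85 mm (station x) by 55 mm (y), top 141 mm above the table; it stands 40 mm clear of the carton's place, on its +y side
- swivel_axis (a point): point on the plate's top face, on the shoe's vertical swivel axis. Same axes as the station
- shoe (a joint): turn of the shoe in rad, 0 at the start, +1.571 after the quarter turn; nothing stops it there (it goes on to 1.95). The shoe is a dark steel V, walls about 56 mm long, 6 mm thick, 48 mm above the table. It swivels freely with the carton's held corner inside; it does not grip the carton, it only pushes back
- carton_centre (a point): centre of the loose closed white carton, 160 x 110 x 70 mm, about 0.6 kg, lying on the plate, top 76 mm above the table. x runs along its 160 mm length and y along its 110 mm width, both away from the held corner; z up. At the start its x points along the station's -y, at the end along the station's +x
- free_corner (a point): the carton's top corner opposite the held one, 80, 55, 35 mm from its centre, next to a red dot. Pushing the short side (the +x face) close to this corner, square to that face (towards carton -x), turns the carton and keeps the held corner pressed into the shoe; pushing elsewhere can draw it out
- held_corner (a point): the carton's lower corner that sits in the shoe, at -80, -55, -35 mm from the carton's centre
- start_top (a point): centre of the top of the green push button, 44 mm across, on a grey sloped console 170 mm wide. z points out of the sloped face, 35 degrees from vertical towards the robot's side; y level along the face, x up the slope. Pressed along -z against a spring, about 2 N to start, 6 N fully down. Console position, yaw and side of the table vary
- canopy_edge (a point): middle, above the button, of the front lower edge of the console's clear plastic canopy, 170 mm wide (top 240 mm above the table); its lower face is 100 mm above the button top and it reaches back from about 14 mm behind the button's centre. A gripper must come in under it, tilted along the button's axis
- start (a joint): button travel in m: 0 released, 0.008 fully down; counts as all the way down from 0.006
- fin_centre (a point): centre of the upright fin of the yellow safety tab, to pinch or push: 10 mm thick along y, 46 mm along x, 30 mm tall along z (same axes as the button's). It stands in the middle of a cover plate, 82 x 60 x 5 mm, whose upper side is 14 mm below the fin's centre and whose underside is 4 mm above the button's top
- tab (a joint): slide of the tab in m along +y of the fin's axes: about 0 covering the button, 0.08 fully aside at its end stop; from 0.065 it counts as aside. About 1.5 N of friction; it stays where it is left
- tape_dispenser: bystander: fixed red tape dispenser, 150 x 75 mm, 121 mm high, on the side of the table where the console is not; origin at the middle of its underside
- half_bottle0: bystander: loose green bottle, 62 mm wide, 200 mm high; origin at the middle of its underside
- half_bottle1: bystander: loose green bottle, 62 mm wide, 200 mm high; origin at the middle of its underside
- jar: bystander: loose amber jar, 72 mm wide, 75 mm high; origin at the middle of its underside
- tape_roll: bystander: loose roll core lying flat, 96 mm wide, 48 mm high; origin at the middle of its underside
- small_carton: bystander: loose small white carton, 90 x 60 x 50 mm; origin at the middle of its underside
- marker: bystander: loose red marker, 130 x 16 x 14 mm, lying along its x; origin at the middle of its underside

How it is judged:
By the outcome, as a careful person would: the job done as asked, in the order asked, and still so for the second after the job is handed in, with the robot touching nothing.
It also fails if it takes over 64 s, if anything falls off the work surface, if the arm or the gripper's body presses on something with over 40 N, if the wrist force passes 120 N, or if a joint passes its speed limit or range.

ROBOT

A 6-joint arm with a two-finger parallel gripper is mounted at the origin on the work surface. World frame = base frame: x ahead of the robot, y to its left, z up, the work surface at z = 0. Lengths are in m, angles in degrees, forces in N, time in s.
With the tool pointing down it reaches from about 0.275 to 1 m from the base axis. Payload 8.4 kg.
Tool frame: the origin (TCP) lies between the finger pads; the fingertips stand env.tip_extent ahead of it and the grasp point (between the pads) is the TCP (env.tip_extent is the distance from the TCP to the fingertips, in m); z points along the fingers, x is the direction in which the jaws open and shut, and the axes are right-handed (so a half turn about z gives the same grasp; the last joint's range is limited). The gripper opens to 85 mm and grips with 20 to 120 N. Pads are 22 mm wide; open, the fingers measure 114 mm over their backs; the gripper's body (76 mm by 85 mm) begins 54 mm behind the grasp point. The pads swing forward as they close: fully open they stand 13 mm farther back than shut.
Start: joints at [-68.033, 20.225, 93.587, -0, 66.188, -0.138], TCP at [0.235, -0.579, 0.25] pointing down, gripper open.
Joint ranges: [-150.9, 150.9], [-52.94, 120.26], [3.33, 152.33], [-74.26, 254.26], [0, 154.13], [-172.89, 172.89]. Speed limits (degrees/s): [127.2, 127.2, 159.86, 180, 180, 180].

INTERFACE

Orientations are given as a 3x3 rotation matrix whose columns are the frame's x, y, z axes.
In Python, from bench import observe, read_camera, workorder, env gives the robot as it stands.
- The arm moves only by the tool drive_tool, never from a script. Its argument "steps" is a list of rows, each an object of numbers: "ax", "ay", "az": the turn, a rotation vector about the tool's x, y, z in rad; "dx", "dy", "dz": the shift along the tool's x, y, z in mm; "grip": the opening in per cent of the stroke, from 0 (shut) to 100 (fully open). In form: [{"ax": .., "ay": .., "az": .., "dx": .., "dy": .., "dz": .., "grip": ..}, ...]. A call has 1 to 5 rows; each row is the pose to reach, as a shift and turn from the pose commanded when the call began, along the tool's axes at that moment; what a row does not reach only later rows make up. A row lasts 1/12 s, in which the tool goes at most 41.7 mm and 7.16 degrees, less where a joint would pass 70% of its speed; a pose out of reach is approached as far as the arm can. A call with a gripper value outside its range is refused whole. The fingers move at their own pace and stop on an object; the grip force is fixed at half the most. Time passes only in rows, so rows that repeat a pose let the fingers close. It gives the time, the measured TCP pose, the force and the opening at its end, in the units of the state.
- observe(): the state, without advancing time (a new reading comes with each control period).
- read_camera(name): name is "scene" or "top"; returns a dict with "image" (420x560x3 uint8, red, green, blue), "vertical_fov" (degrees; the focal length in pixels is half the picture's height over the tangent of half this angle, whatever the lens; pixels are square), "cx", "cy" (the principal point, pixels), "view" (4x4, takes a point from world to camera coordinates). Camera axes: x right, y down, z forward; pixel columns grow to the right and rows downward; lengths in m; the calibration is good to about 2 mm. A picture is of the moment at which its call begins. There is no depth.
- workorder.close_job(): hands the job in, once; it reports no verdict.
The state is a dict: "time": time; "joint_pos": joint angles; "joint_velocities": joint speeds; "joint_torque": joint torques, N m; "eef_pos": TCP position; "orientation": TCP orientation; "contact_force": force on the tool from outside, world axes, zero at the start; "wrist_torque": the same for the moment, N m; "grip_width": opening from 0.0 (shut) to 1.0 (fully open).
Only numpy, scipy, OpenCV 4.12 (cv2) and the standard library are available. Lean on these libraries where they do the work, as an engineer would, in place of code of your own. Each camera call takes 0.05 s, during which the arm holds its last target.

## Working session

There is one attempt and no reset: what is moved stays moved. The work goes in short steps, Python scripts to look and compute and a tool call to move; the robot and the scene stay as the last step left them, time stands still between calls to the robot, and variables do not carry over. Pictures are saved under pics/ and viewed, and the job is handed in when it is done.

Besides the shell and the picture viewer there is one more tool, called after "Emit:" by a JSON object that holds its "op" and its "data", one argument or row to a line. drive_tool: Moves the arm, as the interface text tells. Its arguments: {"type":"object","properties":{"steps":{"type":"array"}},"required":["steps"]}

```bash
ls; mkdir -p pics
python3 - <<'E'
from bench import observe, read_camera, workorder, env
import cv2
print(env.tip_extent, [a for a in dir(env) if a[0]!='_'])
o=observe()
for k,v in o.items(): print(k,v)
for n in("scene","top"):
    c=read_camera(n); cv2.imwrite(f"pics/{n}0.png",c["image"][:,:,::-1])
    print(n,c["vertical_fov"],c["cx"],c["cy"],c["view"].tolist(), [k for k in c])
E
```

```text
pics
0.019 ['MotionError', 'tip_extent']
time 0.0
joint_pos [-6.80351894e+01  2.02626866e+01  9.36314331e+01 -1.21593986e-03
  6.61873832e+01 -1.38232105e-01]
joint_velocities [ 0.05646145 -0.01417988  0.03044884  0.01223708  0.05502365  0.00554604]
joint_torque [-1.71861075e-06 -6.05262065e+01 -3.42072129e+01  6.75211140e-05
  9.49224952e-03  4.32448121e-05]
eef_pos [ 0.23498178 -0.57863681  0.24954188]
orientation [[ 3.76281026e-01 -9.26505416e-01 -5.50071194e-04]
 [-9.26504488e-01 -3.76281428e-01  1.31197706e-03]
 [-1.42253543e-03  1.59713537e-05 -9.99998988e-01]]
contact_force [-0.19351228 -0.66724996 -0.33559259]
wrist_torque [ 0.02808939 -0.02694365  0.04199822]
grip_width 1.0030293940725272
scene 48.529684911019444 278.888784870305 213.1788405330047 [[0.8640443460166735, 0.5034060320371645, 0.0031201001933047743, -0.4318553697056456], [0.35801493574673277, -0.6101147634935961, -0.7068134698415248, -0.09666984366962358], [-0.35391054505182756, 0.6118352247752257, -0.7073930900322446, 1.6547416982435161], [0.0, 0.0, 0.0, 1.0]] ['image', 'vertical_fov', 'cx', 'cy', 'view']
top 48.72990340445152 282.2680878507519 211.09296068938536 [[-0.04683160196983722, -0.9988853722225909, 0.00590035733449856, -0.012923319286638552], [-0.9755725990834283, 0.04446785166353601, -0.21512952862411663, 0.5720560024205693], [0.21462736306105887, -0.015831087396821028, -0.976567699495171, 1.1109454278876525], [0.0, 0.0, 0.0, 1.0]] ['image', 'vertical_fov', 'cx', 'cy', 'view']
```

View pics/scene0.png

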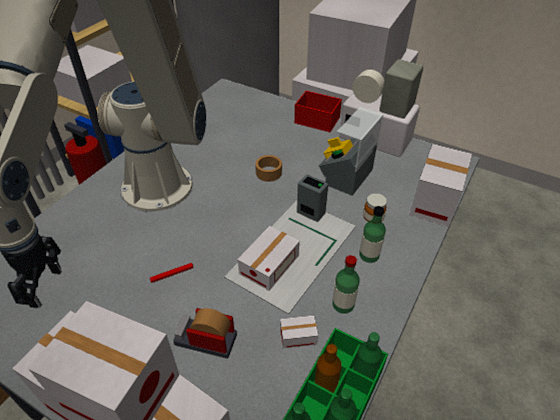

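View pics/top0.png

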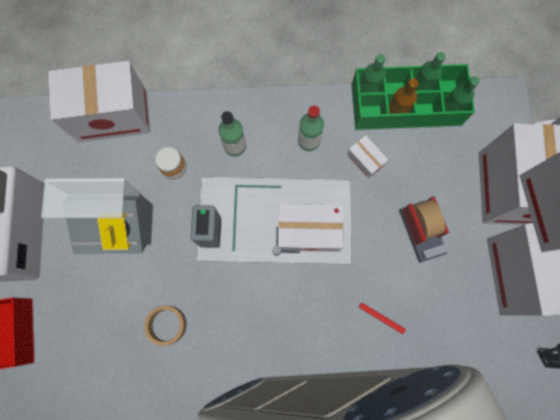

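Run:
```python
import cv2
a=cv2.imread("pics/top0.png"); 
cv2.imwrite("pics/c1.png",cv2.resize(a[165:275,185:360],None,fx=4.5,fy=4.5,interpolation=cv2.INTER_CUBIC))
cv2.imwrite("pics/c2.png",cv2.resize(a[165:270,35:165],None,fx=5.5,fy=5.5,interpolation=cv2.INTER_CUBIC))
a=cv2.imread("pics/scene0.png"); 
cv2.imwrite("pics/c3.png",cv2.resize(a[165:320,220:370],None,fx=3.8,fy=3.8,interpolation=cv2.INTER_CUBIC))
cv2.imwrite("pics/c4.png",cv2.resize(a[100:200,300:400],None,fx=6,fy=6,interpolation=cv2.INTER_CUBIC))
```

```text
(no output)
```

View pics/c1.png

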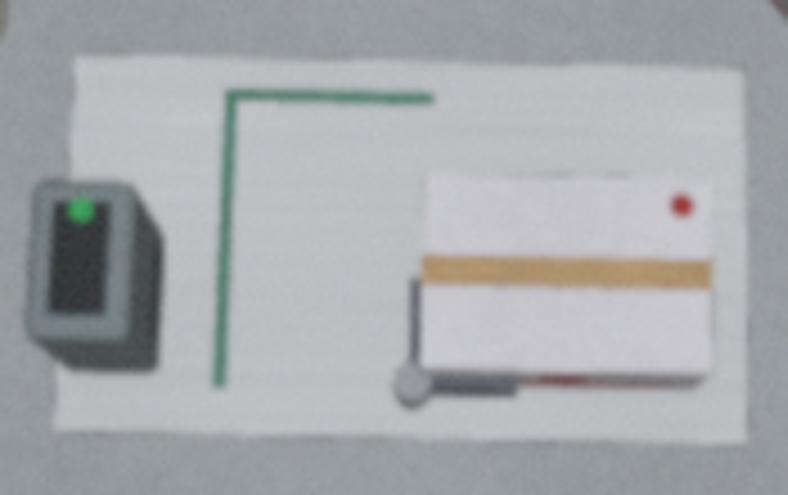

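View pics/c2.png

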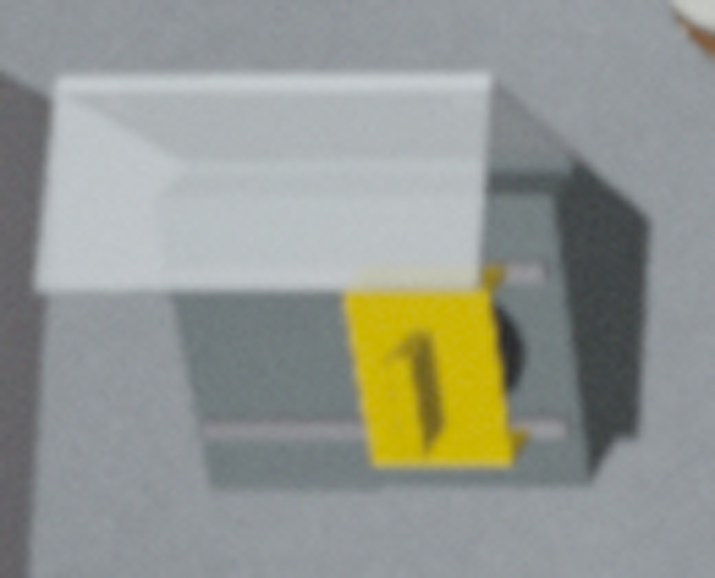

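View pics/c3.png

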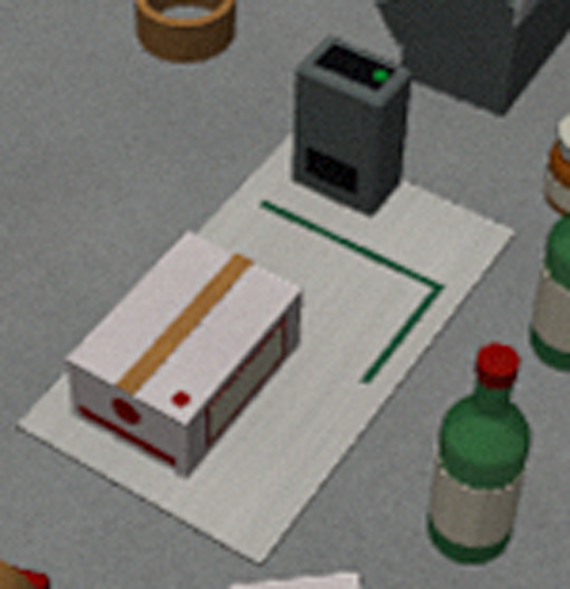

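View pics/c4.png

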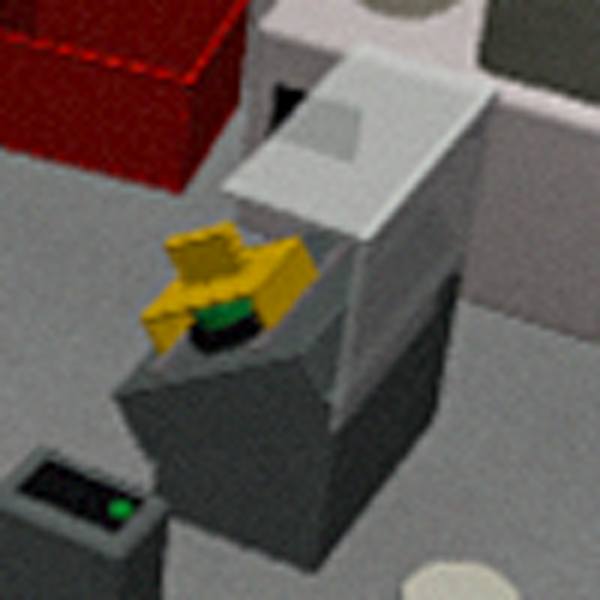

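```bash
cat > h.py <<'E'
import numpy as np, pickle, cv2
from bench import observe, read_camera
def getcams():
    return {n:read_camera(n) for n in("scene","top")}
def proj(c,P,k1=0):
    P=np.atleast_2d(P); q=P@c["view"][:3,:3].T+c["view"][:3,3]
    f=210/np.tan(np.radians(c["vertical_fov"])/2)
    u=q[:,:2]/q[:,2:]; r2=(u**2).sum(1,keepdims=True); u=u*(1+k1*r2)
    return u*f+[c["cx"],c["cy"]]
def uncrop(p,x0,y0,s): return (np.array(p,float)+.5)/s-.5+[x0,y0]
def backproj(c,uv,z,k1=0):
    from scipy.optimize import fsolve
    return fsolve(lambda p: (proj(c,[p[0],p[1],z],k1)-uv)[0],[.5,0])
E
python3 - <<'E'
from h import *
from scipy.optimize import least_squares
C=getcams(); pickle.dump(C,open("cams0.pkl","wb"))
plate=np.array([[195,210,6],[195,-190,6],[-30,-190,6],[-30,210,6]])/1e3
cart=np.array([[110,0,76],[110,-160,76],[0,-160,76],[0,0,76]])/1e3
pt=uncrop([(75,58),(744,70),(746,442),(54,430)],185,165,4.5)
ct=uncrop([(428,175),(712,180),(708,375),(421,368)],185,165,4.5)
ps=uncrop([(513,232),(262,562),(20,425)],220,165,3.8)
cs=uncrop([(302,290),(185,415),(68,360),(193,235)],220,165,3.8)
def W(p,P):
    c,s=np.cos(p[2]),np.sin(p[2]); return P@np.array([[c,s,0],[-s,c,0],[0,0,1]])+[p[0],p[1],0]
def res(p,top=1,sc=1,ks=1):
    kt=p[3]*ks;k2=p[4]*ks;r=[]
    if top: r+= [proj(C["top"],W(p,plate),kt)-pt, proj(C["top"],W(p,cart),kt)-ct]
    if sc: r+=[proj(C["scene"],W(p,plate[:3]),k2)-ps, proj(C["scene"],W(p,cart),k2)-cs]
    return np.vstack(r).ravel()
for kw in (dict(),dict(ks=0),dict(sc=0,ks=0),dict(top=0,ks=0)):
    s=least_squares(res,[.5,0,0,0,0],kwargs=kw); print(s.x,np.sqrt((s.fun**2).mean())); print(np.round(s.fun.reshape(-1,2),1).tolist())
E
```

```text
[ 0.47918199 -0.02423085 -0.06495522 -0.07143348 -0.22733932] 0.7205150272306197
[[0.5, -0.5], [-0.2, -0.4], [0.5, 0.2], [0.4, -0.0], [-0.9, -0.5], [-0.4, -0.4], [0.9, -0.2], [-0.3, 0.1], [0.5, -0.3], [-0.4, -0.5], [-0.5, -0.7], [0.6, -0.8], [0.5, 2.2], [-0.4, -0.7], [-1.3, -1.5]]
[ 0.4790396  -0.02391912 -0.0648052   0.          0.        ] 0.7631954416352937
[[0.2, -0.5], [-0.2, -0.4], [0.5, 0.4], [0.0, 0.2], [-1.1, -0.4], [-0.4, -0.3], [0.9, -0.1], [-0.4, 0.2], [0.9, -0.3], [-0.3, 0.5], [-0.9, -0.4], [0.6, -0.9], [0.4, 2.3], [-0.6, -0.6], [-1.3, -1.6]]
[ 0.47881325 -0.02396934 -0.06613543  0.          0.        ] 0.4622631368283344
[[0.3, -0.6], [-0.1, -0.2], [0.5, 0.6], [0.0, 0.2], [-1.0, -0.3], [-0.3, -0.2], [0.9, 0.1], [-0.4, 0.3]]
[ 0.47927297 -0.02388934 -0.06258624  0.          0.        ] 0.9862578625992462
[[0.9, -0.4], [-0.0, 0.5], [-0.7, -0.3], [0.8, -0.9], [0.7, 2.4], [-0.4, -0.5], [-1.2, -1.5]]
```

Run:
```python
from h import *
C=pickle.load(open("cams0.pkl","rb"))
g=cv2.GaussianBlur(cv2.cvtColor(C["top"]["image"],cv2.COLOR_RGB2GRAY),(0,0),1.5).astype(float)
d=g[1:]-g[:-1]
xs=[5,20,35,165,180,195,205,255,270,285,330,340,345,475,485,495,505,515]
p=[]
for x in xs:
    r=d[70:110,max(0,x-4):x+5].mean(1); i=np.abs(r).argmax(); p.append((x,70+i,round(r[i],1)))
print(p)
```

```text
[(5, np.int64(97), np.float64(1.6)), (20, np.int64(96), np.float64(1.1)), (35, np.int64(97), np.float64(1.0)), (165, np.int64(91), np.float64(1.7)), (180, np.int64(87), np.float64(-1.1)), (195, np.int64(90), np.float64(1.2)), (205, np.int64(89), np.float64(1.9)), (255, np.int64(87), np.float64(2.8)), (270, np.int64(86), np.float64(2.1)), (285, np.int64(86), np.float64(2.3)), (330, np.int64(84), np.float64(1.9)), (340, np.int64(84), np.float64(2.0)), (345, np.int64(83), np.float64(1.7)), (475, np.int64(76), np.float64(-7.3)), (485, np.int64(78), np.float64(1.8)), (495, np.int64(78), np.float64(1.7)), (505, np.int64(78), np.float64(1.2)), (515, np.int64(76), np.float64(0.9))]
```

```bash
cat >> h.py <<'E'
def consR(yaw):
    a=np.radians(35); c,s=np.cos(yaw),np.sin(yaw)
    x=np.array([np.cos(a)*c,np.cos(a)*s,np.sin(a)]); y=np.array([-s,c,0]); z=np.cross(x,y)
    return np.stack([x,y,z],1)
def box(c,h):
    return np.array(c)+np.array([[i,j,k] for i in(-1,1) for j in(-1,1) for k in(-1,1)])*np.array(h)
EDG=[(i,j) for i in range(8) for j in range(i) if bin(i^j).count('1')==1]
def overlay(c,items,crop,s,fn):
    x0,y0,x1,y1=crop
    im=cv2.resize(c["image"][y0:y1,x0:x1,::-1],None,fx=s,fy=s,interpolation=cv2.INTER_CUBIC)
    for P,kind,col in items:
        q=((proj(c,P)-[x0,y0]+.5)*s-.5)
        q=[tuple(int(round(v)) for v in a) for a in q]
        if kind=='box':
            for i,j in EDG: cv2.line(im,q[i],q[j],col,1,cv2.LINE_AA)
        else: cv2.polylines(im,[np.array(q)],True,col,1,cv2.LINE_AA)
    cv2.imwrite(fn,im)
def consitems(b,yaw,t):
    R=consR(yaw); T=lambda P:np.asarray(P)/1e3@R.T+b
    th=np.linspace(0,2*np.pi,40)
    return [(T(box([0,t,6.5],[41,30,2.5])),'box',(255,0,255)),(T(box([0,t,23],[23,5,15])),'box',(0,0,255)),
      (T(np.stack([22*np.cos(th),22*np.sin(th),0*th],1)),'poly',(0,255,0))]
E
python3 - <<'E'
from h import *
from scipy.optimize import least_squares
C=pickle.load(open("cams0.pkl","rb"))
# initial fit on near plate corners only
tp=uncrop([(372,467),(513,467)],35,165,5.5)
s=least_squares(lambda p:(proj(C["top"],(np.array([[-41,30,9],[-41,-30,9]])/1e3)@consR(p[2]).T+[p[0],p[1],.136])-tp).ravel(),[.45,.35,0]); print(s.x)
b=[s.x[0],s.x[1],.136]
it=consitems(b,s.x[2],0)
overlay(C["top"],it,(35,165,165,270),5.5,"pics/o1.png")
overlay(C["scene"],it,(300,100,400,200),6,"pics/o2.png")
E
```

```text
[ 0.52232151  0.35756942 -0.0457373 ]
```

View pics/o1.png

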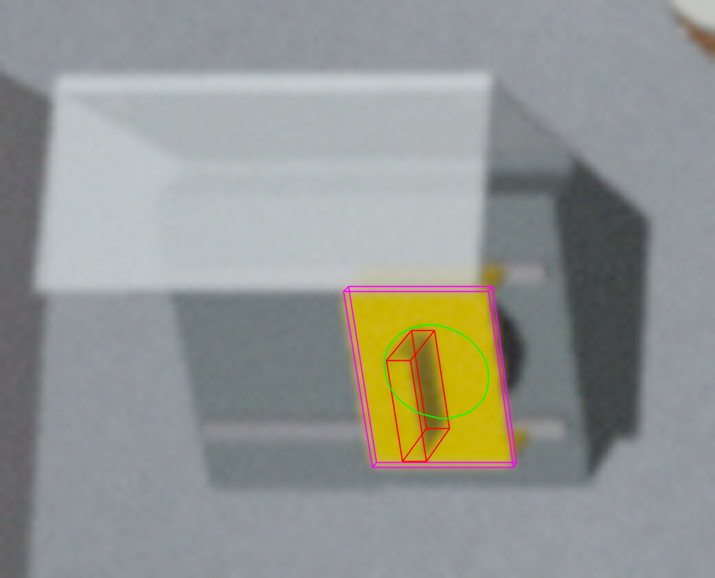

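View pics/o2.png

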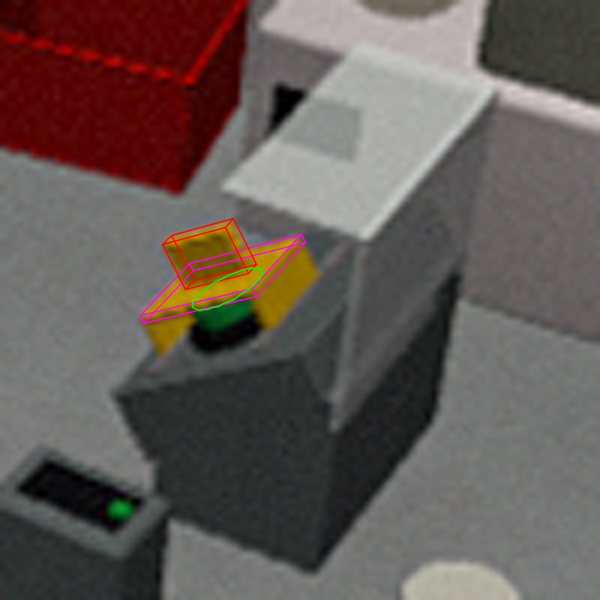

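Run:
```python
from h import *
C=pickle.load(open("cams0.pkl","rb"))
b=[.5223,.3576,.136]
a=consitems(b,-.0457,0)
b2=[.5253,.3585,.138]
overlay(C["scene"],[],(315,130,360,165),14,"pics/o3.png")
overlay(C["scene"],a,(315,130,360,165),14,"pics/o4.png")
m=np.hstack([cv2.imread("pics/o3.png"),cv2.imread("pics/o4.png")]); m=m[:,:]; cv2.imwrite("pics/o5.png",np.vstack([cv2.resize(cv2.imread("pics/o3.png"),(600,290*600//600+10)),cv2.resize(cv2.imread("pics/o4.png"),(600,300))]))
overlay(C["top"],[],(92,205,137,255),12,"pics/o6.png")
```

```text
(no output)
```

View pics/o3.png

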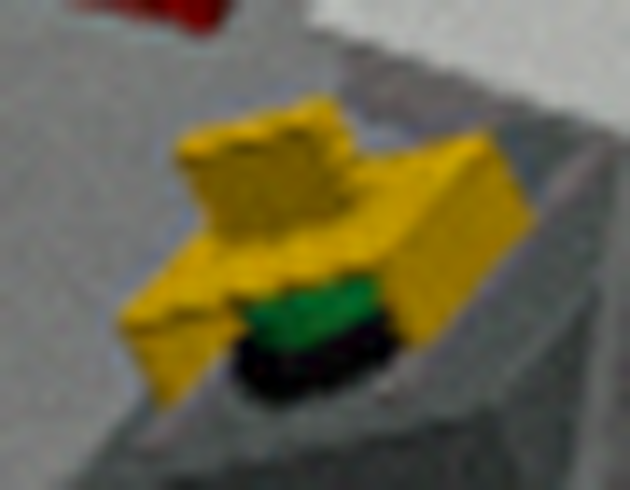

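View pics/o4.png

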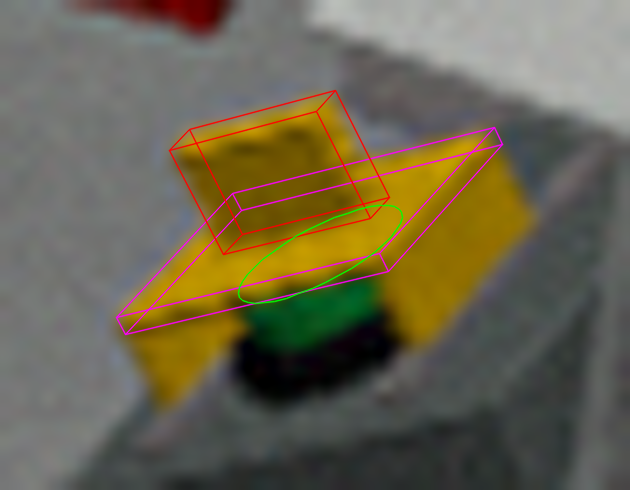

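View pics/o6.png

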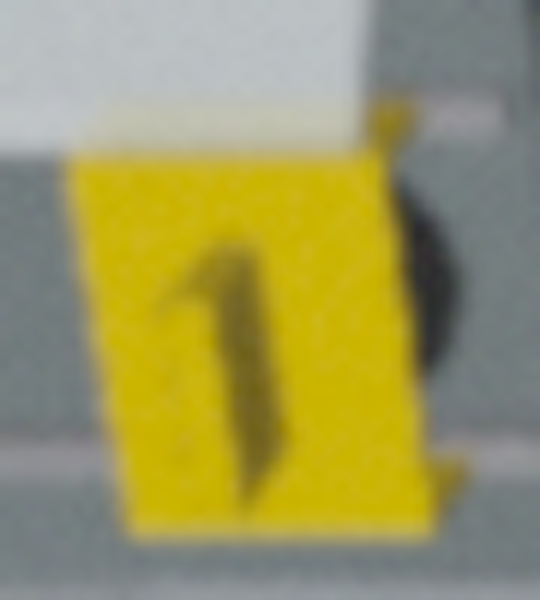

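Run:
```python
from h import *
C=pickle.load(open("cams0.pkl","rb")); c=C["top"]
S=np.array([.479,-.024]); y=-.065; R=np.array([[np.cos(y),-np.sin(y)],[np.sin(y),np.cos(y)]])
for n,uv,z in [("bottleA cap",(227,118),.2),("bottleA base",(234,150),.0),("bottleB cap",(314,111),.2),("bottleB base",(311,147),0),("smallcarton c",(369,155),.05),("jar top",(170,158),.075),("disp",(422,222),.06),("dispTL",(403,209),0.02),("dispBR",(446,255),0.02),("coder top",(203,225),.141),("canopy L",uncrop((35,290),35,165,5.5),.238),("canopy R",uncrop((482,290),35,165,5.5),.238),("rollcore",(165,325),.048),("markerA",(361,306),.01),("green corner",uncrop((231,96),185,165,4.5),.006),("shoe knob",uncrop((411,386),185,165,4.5),.05)]:
    w=backproj(c,uv,z); print(n,np.round(w,3),"station mm",np.round((w-S)@R*1e3))
print("w carton start push", S+R@[.093,-.172], S+R@[.172,.093])
```

```text
bottleA cap [0.768 0.081] station mm [282. 124.]
bottleA base [0.762 0.084] station mm [276. 126.]
bottleB cap [ 0.777 -0.122] station mm [303. -79.]
bottleB base [ 0.761 -0.128] station mm [289. -85.]
smallcarton c [ 0.714 -0.275] station mm [ 251. -235.]
jar top [0.72  0.242] station mm [224. 281.]
disp [ 0.527 -0.391] station mm [  72. -363.]
dispTL [ 0.571 -0.358] station mm [ 114. -327.]
dispBR [ 0.445 -0.456] station mm [  -6. -433.]
coder top [0.529 0.149] station mm [ 38. 176.]
canopy L [0.542 0.477] station mm [ 30. 504.]
canopy R [0.534 0.305] station mm [ 34. 332.]
rollcore [0.304 0.258] station mm [-193.  270.]
markerA [ 0.327 -0.228] station mm [-138. -213.]
green corner [0.658 0.081] station mm [172. 116.]
shoe knob [ 0.473 -0.019] station mm [-6.  5.]
w carton start push [ 0.56063148 -0.20167752] [0.65667752 0.05763148]
```

```bash
cat > pl.py <<'E'
import numpy as np, json, sys, os
from scipy.spatial.transform import Rotation as Rn
from bench import observe
S=np.array([.479,-.024,0]); YAW=-.065
Rs=Rn.from_euler('z',YAW).as_matrix()
def st(x,y,z): return S+Rs@(np.array([x,y,0])/1e3)+[0,0,z]
def down(ang): # tool down, tool x at world angle (rad)
    c,s=np.cos(ang),np.sin(ang)
    return np.array([[c,s,0],[s,-c,0],[0,0,-1.]])
def load():
    o=observe()
    if os.path.exists("cmd.npz"):
        d=np.load("cmd.npz"); return d["p"],d["R"]
    return o["eef_pos"].copy(),o["orientation"].copy()
def calls(poses,grip,lead=None):
    """poses: list of (p,R) per row. prints calls of 5 rows, updates cmd"""
    p0,R0=load(); out=[]
    R0=Rn.from_matrix(R0).as_matrix()
    for i in range(0,len(poses),5):
        rows=[]
        for p,R in poses[i:i+5]:
            d=np.round(R0.T@(p-p0)*1e3,1); a=np.round(Rn.from_matrix(R0.T@R).as_rotvec(),3)
            rows.append(dict(ax=a[0],ay=a[1],az=a[2],dx=d[0],dy=d[1],dz=d[2],grip=grip))
        r=rows[-1]
        p0=p0+R0@np.array([r["dx"],r["dy"],r["dz"]])/1e3
        R0=R0@Rn.from_rotvec([r["ax"],r["ay"],r["az"]]).as_matrix()
        print(json.dumps([{k:float(v)+0.0 for k,v in q.items()} for q in rows]))
    np.savez("cmd.npz",p=p0,R=R0)
def interp(p0,R0,p1,R1,mm=30,deg=5,n=None):
    rv=Rn.from_matrix(R0.T@R1).as_rotvec()
    n=n or max(1,int(np.ceil(max(np.linalg.norm(p1-p0)*1e3/mm,np.degrees(np.linalg.norm(rv))/deg))))
    return [(p0+(p1-p0)*k/n,R0@Rn.from_rotvec(rv*k/n).as_matrix()) for k in range(1,n+1)]
def path(wps,**k):
    p,R=load(); out=[]
    for w in wps:
        q=dict(k)
        if len(w)>2: q.update(w[2])
        out+=interp(p,R,w[0],w[1],**q); p,R=w[0],w[1]
    return out
def status():
    o=observe(); p,R=load(); R=Rn.from_matrix(R).as_matrix()
    print("t",round(o["time"],2),"pos",np.round(o["eef_pos"],4),"cmd-err mm",np.round((o["eef_pos"]-p)*1e3,1),"rot err deg",np.round(np.degrees(Rn.from_matrix(R.T@o["orientation"]).as_rotvec()),2),"F",np.round(o["contact_force"],1),"g",round(o["grip_width"],2),"J",np.round(o["joint_pos"],0))
E
python3 - <<'E'
from pl import *
a0=np.radians(-67.9)
w=[(np.array([.25,-.45,.25]),down(a0+.2)),(st(93,-212,.25),down(YAW)),(st(93,-212,.05),down(YAW))]
P=path(w); print(len(P)); calls(P,0)
E
```

```text
25
[{"ax": 0.0, "ay": 0.0, "az": -0.04, "dx": -22.7, "dy": -12.5, "dz": 0.0, "grip": 0.0}, {"ax": 0.0, "ay": 0.0, "az": -0.08, "dx": -45.5, "dy": -24.9, "dz": 0.0, "grip": 0.0}, {"ax": 0.0, "ay": 0.001, "az": -0.12, "dx": -68.2, "dy": -37.4, "dz": 0.0, "grip": 0.0}, {"ax": 0.0, "ay": 0.001, "az": -0.16, "dx": -91.0, "dy": -49.8, "dz": -0.1, "grip": 0.0}, {"ax": 0.0, "ay": 0.001, "az": -0.2, "dx": -113.7, "dy": -62.3, "dz": -0.1, "grip": 0.0}]
[{"ax": 0.0, "ay": 0.0, "az": -0.071, "dx": -0.3, "dy": -28.6, "dz": 0.0, "grip": 0.0}, {"ax": 0.0, "ay": 0.0, "az": -0.141, "dx": -0.5, "dy": -57.2, "dz": 0.0, "grip": 0.0}, {"ax": 0.0, "ay": 0.0, "az": -0.212, "dx": -0.8, "dy": -85.8, "dz": 0.0, "grip": 0.0}, {"ax": 0.0, "ay": 0.0, "az": -0.283, "dx": -1.1, "dy": -114.4, "dz": 0.0, "grip": 0.0}, {"ax": 0.0, "ay": 0.0, "az": -0.354, "dx": -1.3, "dy": -143.0, "dz": 0.0, "grip": 0.0}]
[{"ax": 0.0, "ay": 0.0, "az": -0.071, "dx": 9.7, "dy": -27.0, "dz": 0.1, "grip": 0.0}, {"ax": 0.0, "ay": 0.0, "az": -0.141, "dx": 19.3, "dy": -53.9, "dz": 0.1, "grip": 0.0}, {"ax": 0.0, "ay": 0.0, "az": -0.212, "dx"
[... 371 characters left out ...]
"dz": 0.0, "grip": 0.0}, {"ax": 0.0, "ay": 0.0, "az": -0.212, "dx": 55.2, "dy": -65.8, "dz": 0.0, "grip": 0.0}, {"ax": 0.0, "ay": 0.0, "az": -0.212, "dx": 55.2, "dy": -65.8, "dz": 28.5, "grip": 0.0}, {"ax": 0.0, "ay": 0.0, "az": -0.212, "dx": 55.2, "dy": -65.8, "dz": 57.1, "grip": 0.0}]
[{"ax": 0.0, "ay": 0.0, "az": 0.0, "dx": 0.0, "dy": 0.0, "dz": 28.6, "grip": 0.0}, {"ax": 0.0, "ay": 0.0, "az": 0.0, "dx": 0.0, "dy": 0.0, "dz": 57.2, "grip": 0.0}, {"ax": 0.0, "ay": 0.0, "az": 0.0, "dx": 0.0, "dy": 0.0, "dz": 85.7, "grip": 0.0}, {"ax": 0.0, "ay": 0.0, "az": 0.0, "dx": 0.0, "dy": 0.0, "dz": 114.3, "grip": 0.0}, {"ax": 0.0, "ay": 0.0, "az": 0.0, "dx": 0.0, "dy": 0.0, "dz": 142.9, "grip": 0.0}]
```

Emit:
{"op": "drive_tool", "data": {
  "steps": [
    {"az": -0.04,"dx": -22.7,"dy": -12.5,"grip": 0},
    {"az": -0.08,"dx": -45.5,"dy": -24.9,"grip": 0},
    {"az": -0.12,"dx": -68.2,"dy": -37.4,"grip": 0},
    {"ay": 0.001,"az": -0.16,"dx": -91.0,"dy": -49.8,"dz": -0.1,"grip": 0},
    {"ay": 0.001,"az": -0.2,"dx": -113.7,"dy": -62.3,"dz": -0.1,"grip": 0}
  ]
}}

```text
schema error: expected keys ax, ay, az, dx, dy, dz, grip
```

Emit:
{"op": "drive_tool", "data": {
  "steps": [
    {"az": -0.071,"dx": -0.3,"dy": -28.6,"grip": 0},
    {"az": -0.141,"dx": -0.5,"dy": -57.2,"grip": 0},
    {"az": -0.212,"dx": -0.8,"dy": -85.8,"grip": 0},
    {"az": -0.283,"dx": -1.1,"dy": -114.4,"grip": 0},
    {"az": -0.354,"dx": -1.3,"dy": -143.0,"grip": 0}
  ]
}}

```text
schema error: expected keys ax, ay, az, dx, dy, dz, grip
```

Emit:
{"op": "drive_tool", "data": {
  "steps": [
    {"az": -0.071,"dx": 9.7,"dy": -27.0,"dz": 0.1,"grip": 0},
    {"az": -0.141,"dx": 19.3,"dy": -53.9,"dz": 0.1,"grip": 0},
    {"az": -0.212,"dx": 29.0,"dy": -80.8,"dz": 0.1,"grip": 0},
    {"az": -0.283,"dx": 38.7,"dy": -107.7,"dz": 0.1,"grip": 0},
    {"az": -0.354,"dx": 48.4,"dy": -134.6,"dz": 0.1,"grip": 0}
  ]
}}

```text
schema error: expected keys ax, ay, az, dx, dy, dz, grip
```

```bash
python3 -c "
from pl import *
status()"
```

```text
t 0.2 pos [ 0.2351 -0.5788  0.2498] cmd-err mm [-323.  -337.2  199.9] rot err deg [ 3.000e-02 -5.000e-02  6.417e+01] F [-0.1 -0.3  0.2] g 1.0 J [-68.  20.  94.   0.  66.  -0.]
```

Emit:
{"op": "drive_tool", "data": {
  "steps": [
    {"ax": 0,"ay": 0,"az": -0.04,"dx": -22.7,"dy": -12.5,"dz": 0,"grip": 0},
    {"ax": 0,"ay": 0,"az": -0.08,"dx": -45.5,"dy": -24.9,"dz": 0,"grip": 0},
    {"ax": 0,"ay": 0,"az": -0.12,"dx": -68.2,"dy": -37.4,"dz": 0,"grip": 0},
    {"ax": 0,"ay": 0.001,"az": -0.16,"dx": -91.0,"dy": -49.8,"dz": -0.1,"grip": 0},
    {"ax": 0,"ay": 0.001,"az": -0.2,"dx": -113.7,"dy": -62.3,"dz": -0.1,"grip": 0}
  ]
}}

```text
time: 0.62
eef_pos: [0.25, -0.4489, 0.2501]
orientation: [[0.554, -0.832, 0.0], [-0.832, -0.554, -0.001], [0.001, 0.0, -1.0]]
contact_force: [-0.2, 0.7, -0.2]
grip_width: 0.3
```

Emit:
{"op": "drive_tool", "data": {
  "steps": [
    {"ax": 0,"ay": 0,"az": -0.071,"dx": -0.3,"dy": -28.6,"dz": 0,"grip": 0},
    {"ax": 0,"ay": 0,"az": -0.141,"dx": -0.5,"dy": -57.2,"dz": 0,"grip": 0},
    {"ax": 0,"ay": 0,"az": -0.212,"dx": -0.8,"dy": -85.8,"dz": 0,"grip": 0},
    {"ax": 0,"ay": 0,"az": -0.283,"dx": -1.1,"dy": -114.4,"dz": 0,"grip": 0},
    {"ax": 0,"ay": 0,"az": -0.354,"dx": -1.3,"dy": -143.0,"dz": 0,"grip": 0}
  ]
}}

```text
time: 1.03
eef_pos: [0.3695, -0.3691, 0.2504]
orientation: [[0.809, -0.587, 0.001], [-0.587, -0.809, -0.001], [0.001, 0.0, -1.0]]
contact_force: [-0.6, -1.0, -0.7]
grip_width: 0.001
```

Emit:
{"op": "drive_tool", "data": {
  "steps": [
    {"ax": 0,"ay": 0,"az": -0.071,"dx": 9.7,"dy": -27.0,"dz": 0.1,"grip": 0},
    {"ax": 0,"ay": 0,"az": -0.141,"dx": 19.3,"dy": -53.9,"dz": 0.1,"grip": 0},
    {"ax": 0,"ay": 0,"az": -0.212,"dx": 29.0,"dy": -80.8,"dz": 0.1,"grip": 0},
    {"ax": 0,"ay": 0,"az": -0.283,"dx": 38.7,"dy": -107.7,"dz": 0.1,"grip": 0},
    {"ax": 0,"ay": 0,"az": -0.354,"dx": 48.4,"dy": -134.6,"dz": 0.1,"grip": 0}
  ]
}}

```text
time: 1.45
eef_pos: [0.4881, -0.289, 0.2502]
orientation: [[0.963, -0.27, 0.0], [-0.27, -0.963, -0.001], [0.001, 0.001, -1.0]]
contact_force: [-0.2, -0.1, -0.5]
grip_width: 0.004
```

Emit:
{"op": "drive_tool", "data": {
  "steps": [
    {"ax": 0,"ay": 0,"az": -0.07,"dx": 18.4,"dy": -22.0,"dz": 0,"grip": 0},
    {"ax": 0,"ay": 0,"az": -0.141,"dx": 36.8,"dy": -43.9,"dz": 0,"grip": 0},
    {"ax": 0,"ay": 0,"az": -0.212,"dx": 55.2,"dy": -65.8,"dz": 0,"grip": 0},
    {"ax": 0,"ay": 0,"az": -0.212,"dx": 55.2,"dy": -65.8,"dz": 28.5,"grip": 0},
    {"ax": 0,"ay": 0,"az": -0.212,"dx": 55.2,"dy": -65.8,"dz": 57.1,"grip": 0}
  ]
}}

```text
time: 1.87
eef_pos: [0.5607, -0.2411, 0.1939]
orientation: [[0.998, -0.062, 0.004], [-0.062, -0.998, -0.002], [0.005, 0.002, -1.0]]
contact_force: [-0.8, -0.8, -1.0]
grip_width: 0.002
```

Run:
```python
from pl import *
status()
from h import *
C=getcams()
for n in C: cv2.imwrite(f"pics/{n}1.png",C[n]["image"][:,:,::-1])
```

```text
t 1.87 pos [ 0.5607 -0.2411  0.1939] cmd-err mm [  2.6   0.4 143.9] rot err deg [-0.12  0.26 -0.16] F [-0.8 -0.8 -1. ] g 0.0 J [-23.  22.  99.  -0.  59. -20.]
```

View pics/top1.png

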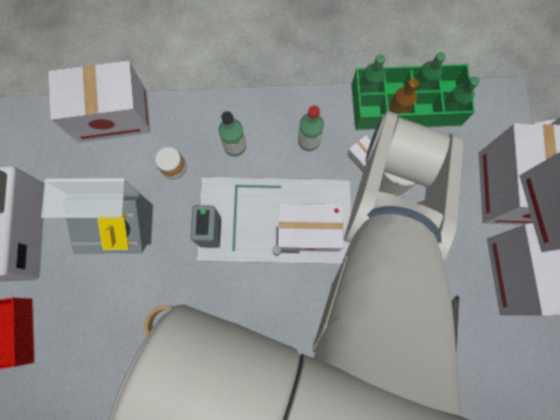

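View pics/scene1.png

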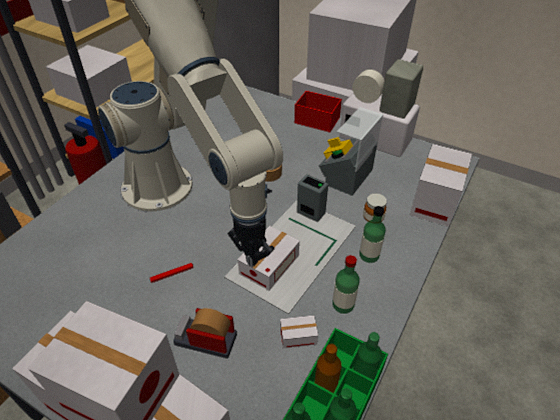

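Emit:
{"op": "drive_tool", "data": {
  "steps": [
    {"ax": 0,"ay": 0,"az": 0,"dx": 0,"dy": 0,"dz": 28.6,"grip": 0},
    {"ax": 0,"ay": 0,"az": 0,"dx": 0,"dy": 0,"dz": 57.2,"grip": 0},
    {"ax": 0,"ay": 0,"az": 0,"dx": 0,"dy": 0,"dz": 85.7,"grip": 0},
    {"ax": 0,"ay": 0,"az": 0,"dx": 0,"dy": 0,"dz": 114.3,"grip": 0},
    {"ax": 0,"ay": 0,"az": 0,"dx": 0,"dy": 0,"dz": 142.9,"grip": 0}
  ]
}}

```text
time: 2.38
eef_pos: [0.5589, -0.2427, 0.0507]
orientation: [[0.998, -0.066, 0.002], [-0.066, -0.998, -0.002], [0.002, 0.001, -1.0]]
contact_force: [0.2, 0.0, -0.2]
grip_width: -0.006
```

Run:
```python
from pl import *
status()
from h import *
c=read_camera("scene")
overlay(c,[],(220,205,310,300),6,"pics/s2.png")
# plan approach to contact: y -177 then push offset 11 -> contact at -171
def pose(th,off,yc=93,z=.05):
    v=Rn.from_euler('z',YAW-np.pi/2+th).as_matrix()@np.array([(160+off)/1e3,yc/1e3,0])
    return S+v+[0,0,z], down(YAW+th)
P=path([pose(0,17)],n=4)+path([pose(0,17)],n=4)[-1:]
calls(P,0)
```

```text
t 2.38 pos [ 0.5589 -0.2427  0.0507] cmd-err mm [ 0.8 -1.1  0.7] rot err deg [-0.08  0.12  0.03] F [ 0.2  0.  -0.2] g -0.01 J [-24.  33. 103.  -0.  44. -20.]
[{"ax": 0.0, "ay": 0.0, "az": 0.0, "dx": 0.0, "dy": -8.7, "dz": 0.0, "grip": 0.0}, {"ax": 0.0, "ay": 0.0, "az": 0.0, "dx": 0.0, "dy": -17.5, "dz": 0.0, "grip": 0.0}, {"ax": 0.0, "ay": 0.0, "az": 0.0, "dx": 0.0, "dy": -26.2, "dz": 0.0, "grip": 0.0}, {"ax": 0.0, "ay": 0.0, "az": 0.0, "dx": 0.0, "dy": -35.0, "dz": 0.0, "grip": 0.0}, {"ax": 0.0, "ay": 0.0, "az": 0.0, "dx": 0.0, "dy": -35.0, "dz": 0.0, "grip": 0.0}]
```

View pics/s2.png

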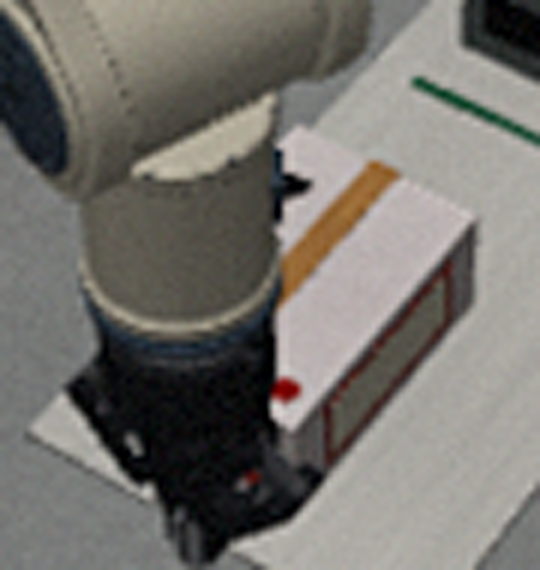

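Emit:
{"op": "drive_tool", "data": {
  "steps": [
    {"ax": 0,"ay": 0,"az": 0,"dx": 0,"dy": -8.7,"dz": 0,"grip": 0},
    {"ax": 0,"ay": 0,"az": 0,"dx": 0,"dy": -17.5,"dz": 0,"grip": 0},
    {"ax": 0,"ay": 0,"az": 0,"dx": 0,"dy": -26.2,"dz": 0,"grip": 0},
    {"ax": 0,"ay": 0,"az": 0,"dx": 0,"dy": -35,"dz": 0,"grip": 0},
    {"ax": 0,"ay": 0,"az": 0,"dx": 0,"dy": -35,"dz": 0,"grip": 0}
  ]
}}

```text
time: 2.85
eef_pos: [0.5614, -0.2054, 0.052]
orientation: [[0.998, -0.064, 0.002], [-0.064, -0.998, -0.001], [0.003, 0.001, -1.0]]
contact_force: [0.0, 0.1, -0.6]
grip_width: -0.006
```

```bash
cat >> pl.py <<'E'
def pose(th,off=11,yc=93,z=.05):
    v=Rn.from_euler('z',YAW-np.pi/2+np.radians(th)).as_matrix()@np.array([(160+off)/1e3,yc/1e3,0])
    return S+v+[0,0,z], down(YAW+np.radians(th))
E
python3 - <<'E'
from pl import *
status()
P=[pose(0,15),pose(0,13),pose(0,11.5),pose(1),pose(2)]
P+=[pose(a) for a in (3.5,5.2,7,9,11)]
P+=[pose(a) for a in np.arange(13,13+2.2*10,2.2)]
calls(P,0)
E
```

```text
t 2.85 pos [ 0.5614 -0.2054  0.052 ] cmd-err mm [1.1 1.3 2. ] rot err deg [-0.06  0.13 -0.07] F [ 0.   0.1 -0.6] g -0.01 J [-20.  32. 105.  -0.  43. -17.]
[{"ax": 0.0, "ay": 0.0, "az": 0.0, "dx": 0.0, "dy": -2.0, "dz": 0.0, "grip": 0.0}, {"ax": 0.0, "ay": 0.0, "az": 0.0, "dx": 0.0, "dy": -4.0, "dz": 0.0, "grip": 0.0}, {"ax": 0.0, "ay": 0.0, "az": 0.0, "dx": 0.0, "dy": -5.5, "dz": 0.0, "grip": 0.0}, {"ax": 0.0, "ay": 0.0, "az": -0.017, "dx": 2.9, "dy": -7.6, "dz": 0.0, "grip": 0.0}, {"ax": 0.0, "ay": 0.0, "az": -0.035, "dx": 5.9, "dy": -9.3, "dz": 0.0, "grip": 0.0}]
[{"ax": 0.0, "ay": 0.0, "az": -0.026, "dx": 4.4, "dy": -2.5, "dz": 0.0, "grip": 0.0}, {"ax": 0.0, "ay": 0.0, "az": -0.056, "dx": 9.4, "dy": -5.5, "dz": 0.0, "grip": 0.0}, {"ax": 0.0, "ay": 0.0, "az": -0.087, "dx": 14.5, "dy": -8.8, "dz": 0.0, "grip": 0.0}, {"ax": 0.0, "ay": 0.0, "az": -0.122, "dx": 20.1, "dy": -12.6, "dz": 0.0, "grip": 0.0}, {"ax": 0.0, "ay": 0.0, "az": -0.157, "dx": 25.6, "dy": -16.7, "dz": 0.0, "grip": 0.0}]
[{"ax": 0.0, "ay": 0.0, "az": -0.035, "dx": 5.9, "dy": -3.3, "dz": 0.0, "grip": 0.0}, {"ax": 0.0, "ay": 0.0, "az": -0.073, "dx": 12.3, "dy": -7.2, "dz": 0.0, "grip": 0.0}, {"ax": 0.0, "ay": 0.0, "az": -0.112, "dx": 18.5, "dy": -11.4, "dz": 0.0, "grip": 0.0}, {"ax": 0.0, "ay": 0.0, "az": -0.15, "dx": 24.5, "dy": -15.8, "dz": 0.0, "grip": 0.0}, {"ax": 0.0, "ay": 0.0, "az": -0.188, "dx": 30.4, "dy": -20.4, "dz": 0.0, "grip": 0.0}]
[{"ax": 0.0, "ay": 0.0, "az": -0.039, "dx": 6.5, "dy": -3.7, "dz": 0.0, "grip": 0.0}, {"ax": 0.0, "ay": 0.0, "az": -0.077, "dx": 12.8, "dy": -7.7, "dz": 0.0, "grip": 0.0}, {"ax": 0.0, "ay": 0.0, "az": -0.116, "dx": 19.0, "dy": -11.9, "dz": 0.0, "grip": 0.0}, {"ax": 0.0, "ay": 0.0, "az": -0.154, "dx": 25.0, "dy": -16.3, "dz": 0.0, "grip": 0.0}, {"ax": 0.0, "ay": 0.0, "az": -0.192, "dx": 30.9, "dy": -20.9, "dz": 0.0, "grip": 0.0}]
```

Emit:
{"op": "drive_tool", "data": {
  "steps": [
    {"ax": 0,"ay": 0,"az": 0,"dx": 0,"dy": -2,"dz": 0,"grip": 0},
    {"ax": 0,"ay": 0,"az": 0,"dx": 0,"dy": -4,"dz": 0,"grip": 0},
    {"ax": 0,"ay": 0,"az": 0,"dx": 0,"dy": -5.5,"dz": 0,"grip": 0},
    {"ax": 0,"ay": 0,"az": -0.017,"dx": 2.9,"dy": -7.6,"dz": 0,"grip": 0},
    {"ax": 0,"ay": 0,"az": -0.035,"dx": 5.9,"dy": -9.3,"dz": 0,"grip": 0}
  ]
}}

```text
time: 3.27
eef_pos: [0.5672, -0.1988, 0.0504]
orientation: [[1.0, -0.029, 0.001], [-0.029, -1.0, -0.002], [0.001, 0.002, -1.0]]
contact_force: [-0.5, -4.8, 0.7]
grip_width: 0.0
```

Emit:
{"op": "drive_tool", "data": {
  "steps": [
    {"ax": 0,"ay": 0,"az": -0.026,"dx": 4.4,"dy": -2.5,"dz": 0,"grip": 0},
    {"ax": 0,"ay": 0,"az": -0.056,"dx": 9.4,"dy": -5.5,"dz": 0,"grip": 0},
    {"ax": 0,"ay": 0,"az": -0.087,"dx": 14.5,"dy": -8.8,"dz": 0,"grip": 0},
    {"ax": 0,"ay": 0,"az": -0.122,"dx": 20.1,"dy": -12.6,"dz": 0,"grip": 0},
    {"ax": 0,"ay": 0,"az": -0.157,"dx": 25.6,"dy": -16.7,"dz": 0,"grip": 0}
  ]
}}

```text
time: 3.68
eef_pos: [0.5939, -0.1827, 0.0503]
orientation: [[0.992, 0.129, 0.001], [0.129, -0.992, -0.001], [0.001, 0.002, -1.0]]
contact_force: [-0.5, -4.7, 1.3]
grip_width: 0.003
```

Run:
```python
from pl import *
from h import *
o=observe(); print(o["eef_pos"]-pose(11)[0], o["contact_force"])
c=read_camera("scene")
overlay(c,[],(220,195,350,300),5,"pics/s3.png")
```

```text
[ 0.0009789  -0.00082156  0.00029586] [-0.45341626 -4.72622804  1.27225369]
```

View pics/s3.png

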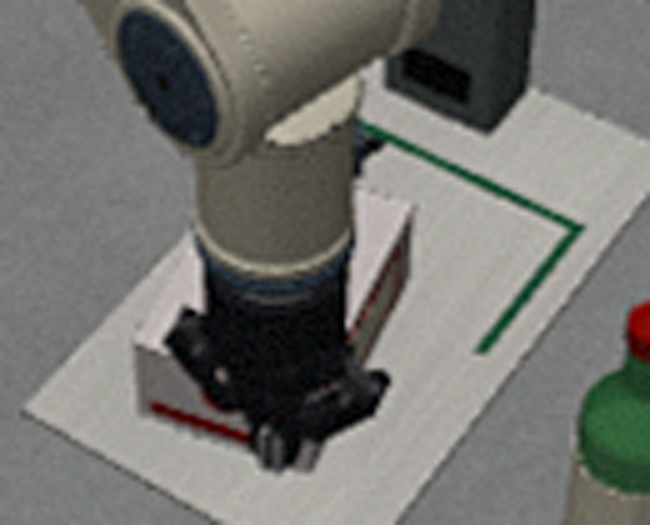

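Emit:
{"op": "drive_tool", "data": {
  "steps": [
    {"ax": 0,"ay": 0,"az": -0.035,"dx": 5.9,"dy": -3.3,"dz": 0,"grip": 0},
    {"ax": 0,"ay": 0,"az": -0.073,"dx": 12.3,"dy": -7.2,"dz": 0,"grip": 0},
    {"ax": 0,"ay": 0,"az": -0.112,"dx": 18.5,"dy": -11.4,"dz": 0,"grip": 0},
    {"ax": 0,"ay": 0,"az": -0.15,"dx": 24.5,"dy": -15.8,"dz": 0,"grip": 0},
    {"ax": 0,"ay": 0,"az": -0.188,"dx": 30.4,"dy": -20.4,"dz": 0,"grip": 0}
  ]
}}

```text
time: 4.15
eef_pos: [0.6215, -0.1584, 0.0503]
orientation: [[0.95, 0.311, 0.001], [0.311, -0.95, -0.001], [0.001, 0.002, -1.0]]
contact_force: [1.1, -4.5, 0.4]
grip_width: 0.0
```

Emit:
{"op": "drive_tool", "data": {
  "steps": [
    {"ax": 0,"ay": 0,"az": -0.039,"dx": 6.5,"dy": -3.7,"dz": 0,"grip": 0},
    {"ax": 0,"ay": 0,"az": -0.077,"dx": 12.8,"dy": -7.7,"dz": 0,"grip": 0},
    {"ax": 0,"ay": 0,"az": -0.116,"dx": 19,"dy": -11.9,"dz": 0,"grip": 0},
    {"ax": 0,"ay": 0,"az": -0.154,"dx": 25,"dy": -16.3,"dz": 0,"grip": 0},
    {"ax": 0,"ay": 0,"az": -0.192,"dx": 30.9,"dy": -20.9,"dz": 0,"grip": 0}
  ]
}}

```text
time: 4.57
eef_pos: [0.6445, -0.1289, 0.0502]
orientation: [[0.873, 0.487, 0.002], [0.487, -0.873, -0.001], [0.001, 0.002, -1.0]]
contact_force: [1.5, -3.7, -0.4]
grip_width: 0.004
```

Run:
```python
from pl import *
from h import *
status()
C=getcams()
overlay(C["scene"],[],(220,165,370,300),5,"pics/s4.png")
overlay(C["top"],[],(185,165,360,275),4.5,"pics/t4.png")
P=[pose(a) for a in np.arange(32.8+2.2,78.9,2.2)]
print(len(P)); calls(P,0)
```

```text
t 4.57 pos [ 0.6445 -0.1289  0.0502] cmd-err mm [ 1.1 -0.6  0.3] rot err deg [-0.11  0.05 -0.1 ] F [ 1.5 -3.7 -0.4] g 0.0 J [-11.  36.  97.  -0.  47. -41.]
20
[{"ax": 0.0, "ay": 0.0, "az": -0.039, "dx": 6.5, "dy": -3.7, "dz": 0.0, "grip": 0.0}, {"ax": 0.0, "ay": 0.0, "az": -0.077, "dx": 12.8, "dy": -7.7, "dz": 0.0, "grip": 0.0}, {"ax": 0.0, "ay": 0.0, "az": -0.116, "dx": 19.0, "dy": -11.9, "dz": 0.0, "grip": 0.0}, {"ax": 0.0, "ay": 0.0, "az": -0.154, "dx": 25.1, "dy": -16.3, "dz": 0.0, "grip": 0.0}, {"ax": 0.0, "ay": 0.0, "az": -0.192, "dx": 30.9, "dy": -20.9, "dz": 0.0, "grip": 0.0}]
[{"ax": 0.0, "ay": 0.0, "az": -0.039, "dx": 6.5, "dy": -3.7, "dz": 0.0, "grip": 0.0}, {"ax": 0.0, "ay": 0.0, "az": -0.077, "dx": 12.9, "dy": -7.7, "dz": 0.0, "grip": 0.0}, {"ax": 0.0, "ay": 0.0, "az": -0.116, "dx": 19.0, "dy": -11.9, "dz": 0.0, "grip": 0.0}, {"ax": 0.0, "ay": 0.0, "az": -0.154, "dx": 25.1, "dy": -16.3, "dz": 0.0, "grip": 0.0}, {"ax": 0.0, "ay": 0.0, "az": -0.192, "dx": 30.9, "dy": -20.9, "dz": 0.0, "grip": 0.0}]
[{"ax": 0.0, "ay": 0.0, "az": -0.039, "dx": 6.5, "dy": -3.7, "dz": 0.0, "grip": 0.0}, {"ax": 0.0, "ay": 0.0, "az": -0.077, "dx": 12.9, "dy": -7.7, "dz": 0.0, "grip": 0.0}, {"ax": 0.0, "ay": 0.0, "az": -0.116, "dx": 19.1, "dy": -11.9, "dz": 0.0, "grip": 0.0}, {"ax": 0.0, "ay": 0.0, "az": -0.154, "dx": 25.1, "dy": -16.3, "dz": 0.0, "grip": 0.0}, {"ax": 0.0, "ay": 0.0, "az": -0.192, "dx": 30.9, "dy": -20.9, "dz": 0.0, "grip": 0.0}]
[{"ax": 0.0, "ay": 0.0, "az": -0.039, "dx": 6.5, "dy": -3.7, "dz": 0.0, "grip": 0.0}, {"ax": 0.0, "ay": 0.0, "az": -0.077, "dx": 12.9, "dy": -7.7, "dz": 0.0, "grip": 0.0}, {"ax": 0.0, "ay": 0.0, "az": -0.116, "dx": 19.1, "dy": -11.9, "dz": 0.0, "grip": 0.0}, {"ax": 0.0, "ay": 0.0, "az": -0.154, "dx": 25.1, "dy": -16.3, "dz": 0.0, "grip": 0.0}, {"ax": 0.0, "ay": 0.0, "az": -0.192, "dx": 31.0, "dy": -20.9, "dz": 0.0, "grip": 0.0}]
```

View pics/s4.png

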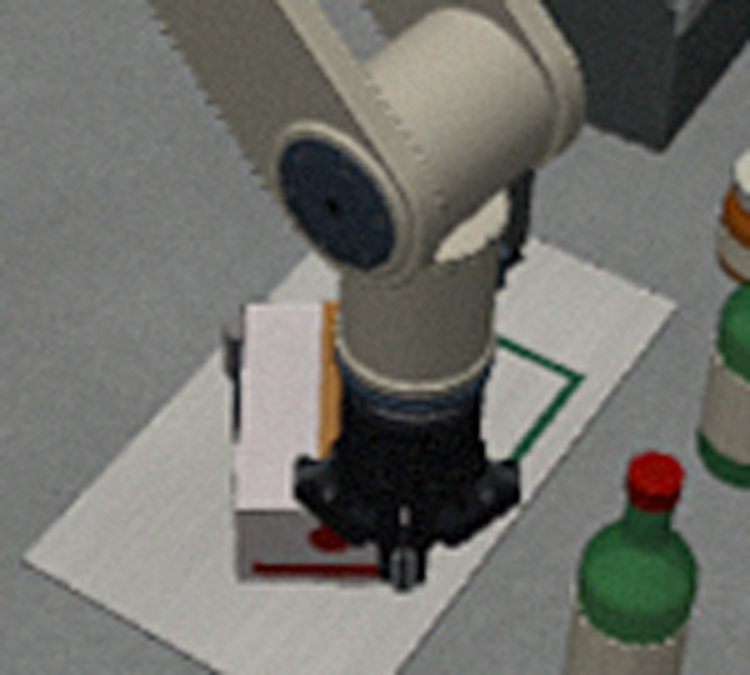

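View pics/t4.png

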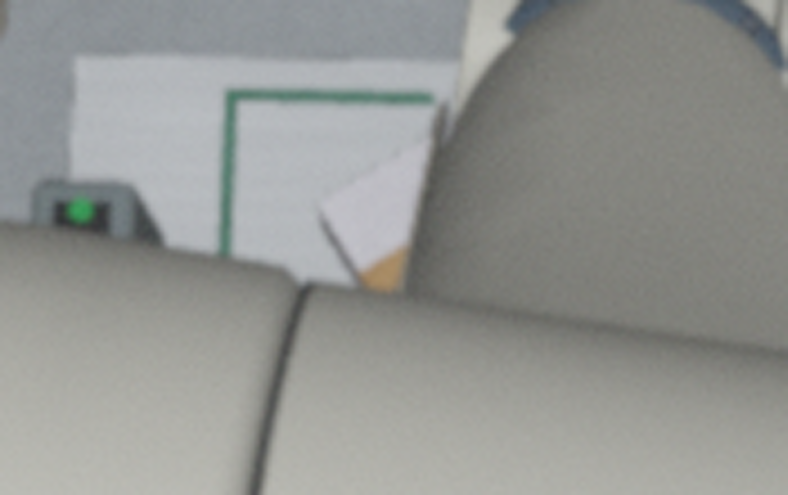

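Emit:
{"op": "drive_tool", "data": {
  "steps": [
    {"ax": 0,"ay": 0,"az": -0.039,"dx": 6.5,"dy": -3.7,"dz": 0,"grip": 0},
    {"ax": 0,"ay": 0,"az": -0.077,"dx": 12.8,"dy": -7.7,"dz": 0,"grip": 0},
    {"ax": 0,"ay": 0,"az": -0.116,"dx": 19,"dy": -11.9,"dz": 0,"grip": 0},
    {"ax": 0,"ay": 0,"az": -0.154,"dx": 25.1,"dy": -16.3,"dz": 0,"grip": 0},
    {"ax": 0,"ay": 0,"az": -0.192,"dx": 30.9,"dy": -20.9,"dz": 0,"grip": 0}
  ]
}}

```text
time: 5.08
eef_pos: [0.661, -0.0957, 0.0502]
orientation: [[0.765, 0.644, 0.002], [0.644, -0.765, -0.001], [0.001, 0.002, -1.0]]
contact_force: [4.2, -2.5, -1.9]
grip_width: -0.003
```

Emit:
{"op": "drive_tool", "data": {
  "steps": [
    {"ax": 0,"ay": 0,"az": -0.039,"dx": 6.5,"dy": -3.7,"dz": 0,"grip": 0},
    {"ax": 0,"ay": 0,"az": -0.077,"dx": 12.9,"dy": -7.7,"dz": 0,"grip": 0},
    {"ax": 0,"ay": 0,"az": -0.116,"dx": 19,"dy": -11.9,"dz": 0,"grip": 0},
    {"ax": 0,"ay": 0,"az": -0.154,"dx": 25.1,"dy": -16.3,"dz": 0,"grip": 0},
    {"ax": 0,"ay": 0,"az": -0.192,"dx": 30.9,"dy": -20.9,"dz": 0,"grip": 0}
  ]
}}

```text
time: 5.5
eef_pos: [0.6715, -0.0597, 0.0502]
orientation: [[0.629, 0.778, 0.002], [0.778, -0.629, -0.001], [0.001, 0.002, -1.0]]
contact_force: [3.9, -1.6, -0.9]
grip_width: 0.001
```

Run:
```python
from h import *
c=read_camera("scene")
overlay(c,[],(220,165,370,300),5,"pics/s5.png")
```

```text
(no output)
```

View pics/s5.png

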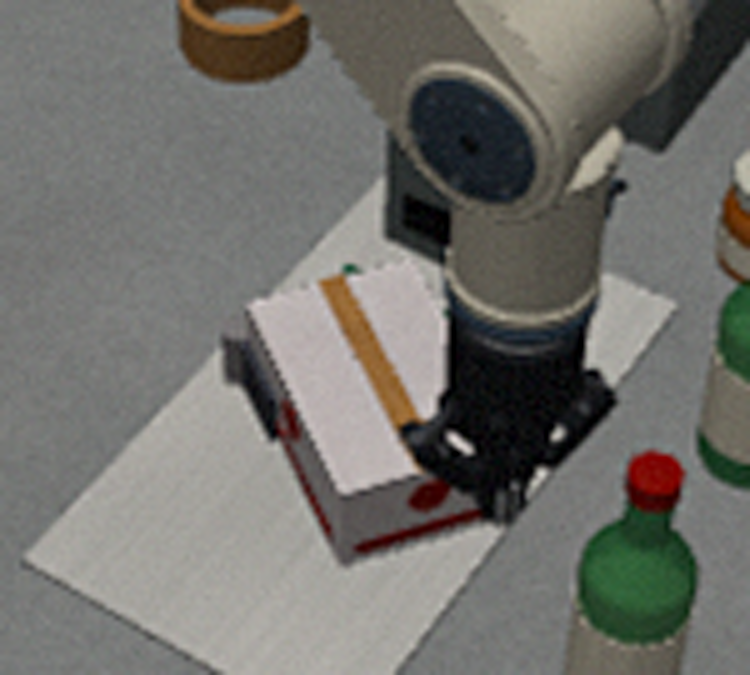

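Emit:
{"op": "drive_tool", "data": {
  "steps": [
    {"ax": 0,"ay": 0,"az": -0.039,"dx": 6.5,"dy": -3.7,"dz": 0,"grip": 0},
    {"ax": 0,"ay": 0,"az": -0.077,"dx": 12.9,"dy": -7.7,"dz": 0,"grip": 0},
    {"ax": 0,"ay": 0,"az": -0.116,"dx": 19.1,"dy": -11.9,"dz": 0,"grip": 0},
    {"ax": 0,"ay": 0,"az": -0.154,"dx": 25.1,"dy": -16.3,"dz": 0,"grip": 0},
    {"ax": 0,"ay": 0,"az": -0.192,"dx": 30.9,"dy": -20.9,"dz": 0,"grip": 0}
  ]
}}

```text
time: 5.97
eef_pos: [0.6748, -0.0224, 0.0503]
orientation: [[0.469, 0.883, 0.003], [0.883, -0.469, -0.001], [0.001, 0.003, -1.0]]
contact_force: [5.8, -0.1, -1.3]
grip_width: -0.001
```

Emit:
{"op": "drive_tool", "data": {
  "steps": [
    {"ax": 0,"ay": 0,"az": -0.039,"dx": 6.5,"dy": -3.7,"dz": 0,"grip": 0},
    {"ax": 0,"ay": 0,"az": -0.077,"dx": 12.9,"dy": -7.7,"dz": 0,"grip": 0},
    {"ax": 0,"ay": 0,"az": -0.116,"dx": 19.1,"dy": -11.9,"dz": 0,"grip": 0},
    {"ax": 0,"ay": 0,"az": -0.154,"dx": 25.1,"dy": -16.3,"dz": 0,"grip": 0},
    {"ax": 0,"ay": 0,"az": -0.192,"dx": 31,"dy": -20.9,"dz": 0,"grip": 0}
  ]
}}

```text
time: 6.38
eef_pos: [0.671, 0.015, 0.0504]
orientation: [[0.292, 0.956, 0.003], [0.956, -0.292, -0.0], [0.001, 0.003, -1.0]]
contact_force: [5.3, 0.3, -0.2]
grip_width: 0.005
```

```bash
cat >> h.py <<'E'
def cartbox(th,dx=0,dy=0):
    # carton box in world turned th deg about shoe
    from pl import S,YAW,Rn
    P=box([80,55,41],[80,55,35])/1e3
    return Rn.from_euler('z',YAW-np.pi/2+np.radians(th)).apply(P)+S+[dx,dy,0]
E
python3 - <<'E'
from h import *
from pl import status,calls
from pl import pose
status()
C=getcams()
overlay(C["scene"],[(cartbox(76.8),'box',(0,255,255))],(220,165,370,300),5,"pics/s6.png")
overlay(C["top"],[(cartbox(76.8),'box',(0,255,255))],(185,165,360,275),4.5,"pics/t6.png")
calls([pose(a) for a in (78.6,80.3,81.9,83.4,84.8, 85.9,86.8,87.4,87.7,87.7)],0)
E
```

```text
t 6.38 pos [0.671  0.015  0.0504] cmd-err mm [ 1.3 -0.3  0.4] rot err deg [-0.17  0.03  0.03] F [ 5.3  0.3 -0.2] g 0.01 J [  1.  37.  95.  -0.  48. -72.]
[{"ax": 0.0, "ay": 0.0, "az": -0.032, "dx": 5.3, "dy": -3.0, "dz": 0.0, "grip": 0.0}, {"ax": 0.0, "ay": 0.0, "az": -0.062, "dx": 10.2, "dy": -6.0, "dz": 0.0, "grip": 0.0}, {"ax": 0.0, "ay": 0.0, "az": -0.089, "dx": 14.8, "dy": -9.0, "dz": 0.0, "grip": 0.0}, {"ax": 0.0, "ay": 0.0, "az": -0.116, "dx": 19.0, "dy": -11.9, "dz": 0.0, "grip": 0.0}, {"ax": 0.0, "ay": 0.0, "az": -0.14, "dx": 22.8, "dy": -14.7, "dz": 0.0, "grip": 0.0}]
[{"ax": 0.0, "ay": 0.0, "az": -0.019, "dx": 3.3, "dy": -1.8, "dz": 0.0, "grip": 0.0}, {"ax": 0.0, "ay": 0.0, "az": -0.035, "dx": 6.0, "dy": -3.3, "dz": 0.0, "grip": 0.0}, {"ax": 0.0, "ay": 0.0, "az": -0.045, "dx": 7.7, "dy": -4.3, "dz": 0.0, "grip": 0.0}, {"ax": 0.0, "ay": 0.0, "az": -0.051, "dx": 8.6, "dy": -4.9, "dz": 0.0, "grip": 0.0}, {"ax": 0.0, "ay": 0.0, "az": -0.051, "dx": 8.6, "dy": -4.9, "dz": 0.0, "grip": 0.0}]
```

View pics/s6.png

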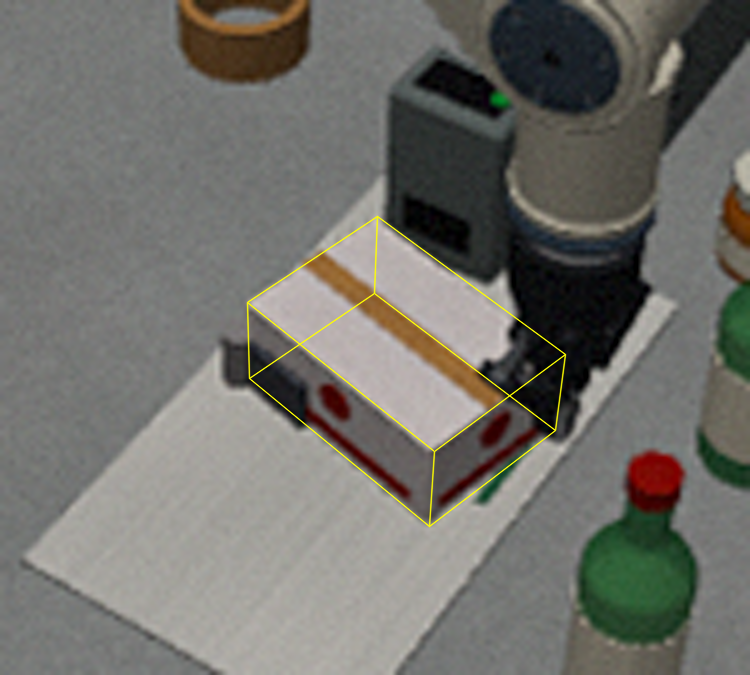

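View pics/t6.png

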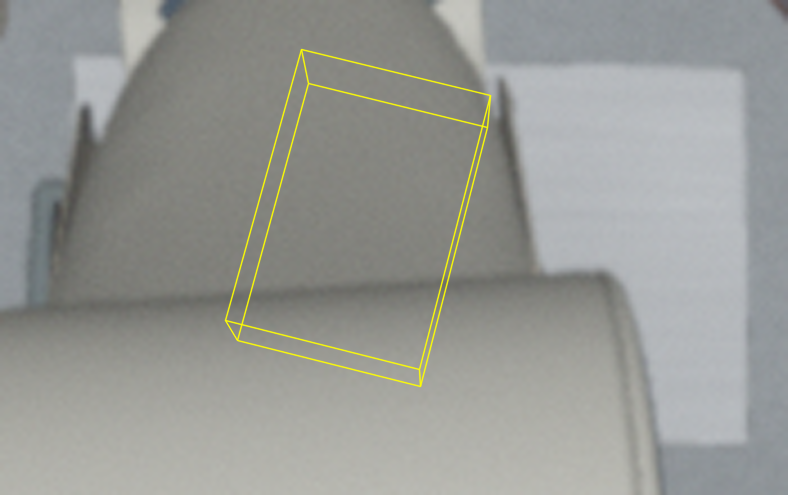

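Scene view: the overlay box at 76.8° matches the carton and shoe closely (corners at (247,303), (434,450)). Continuing slowly.

Emit:
{"op": "drive_tool", "data": {
  "steps": [
    {"ax": 0,"ay": 0,"az": -0.032,"dx": 5.3,"dy": -3,"dz": 0,"grip": 0},
    {"ax": 0,"ay": 0,"az": -0.062,"dx": 10.2,"dy": -6,"dz": 0,"grip": 0},
    {"ax": 0,"ay": 0,"az": -0.089,"dx": 14.8,"dy": -9,"dz": 0,"grip": 0},
    {"ax": 0,"ay": 0,"az": -0.116,"dx": 19,"dy": -11.9,"dz": 0,"grip": 0},
    {"ax": 0,"ay": 0,"az": -0.14,"dx": 22.8,"dy": -14.7,"dz": 0,"grip": 0}
  ]
}}

```text
time: 6.9
eef_pos: [0.6635, 0.041, 0.0504]
orientation: [[0.156, 0.988, 0.003], [0.988, -0.156, -0.0], [0.0, 0.003, -1.0]]
contact_force: [6.5, 1.9, -1.1]
grip_width: 0.0
```

Emit:
{"op": "drive_tool", "data": {
  "steps": [
    {"ax": 0,"ay": 0,"az": -0.019,"dx": 3.3,"dy": -1.8,"dz": 0,"grip": 0},
    {"ax": 0,"ay": 0,"az": -0.035,"dx": 6,"dy": -3.3,"dz": 0,"grip": 0},
    {"ax": 0,"ay": 0,"az": -0.045,"dx": 7.7,"dy": -4.3,"dz": 0,"grip": 0},
    {"ax": 0,"ay": 0,"az": -0.051,"dx": 8.6,"dy": -4.9,"dz": 0,"grip": 0},
    {"ax": 0,"ay": 0,"az": -0.051,"dx": 8.6,"dy": -4.9,"dz": 0,"grip": 0}
  ]
}}

```text
time: 7.32
eef_pos: [0.6599, 0.0502, 0.0504]
orientation: [[0.106, 0.994, 0.003], [0.994, -0.106, -0.0], [-0.0, 0.003, -1.0]]
contact_force: [4.2, 1.3, -0.1]
grip_width: 0.003
```

Run:
```python
from h import *
from pl import status
status()
C=getcams(); pickle.dump(C,open("cams7.pkl","wb"))
overlay(C["scene"],[],(255,190,345,280),7,"pics/s7.png")
overlay(C["scene"],[(cartbox(87.5),'box',(0,255,255)),(cartbox(90),'box',(0,0,255))],(255,190,345,280),7,"pics/s7b.png")
```

```text
t 7.32 pos [0.6599 0.0502 0.0504] cmd-err mm [ 1.1 -0.3  0.4] rot err deg [-0.14  0.    0.09] F [ 4.2  1.3 -0.1] g 0.0 J [  4.  36.  96.  -0.  47. -80.]
```

View pics/s7.png

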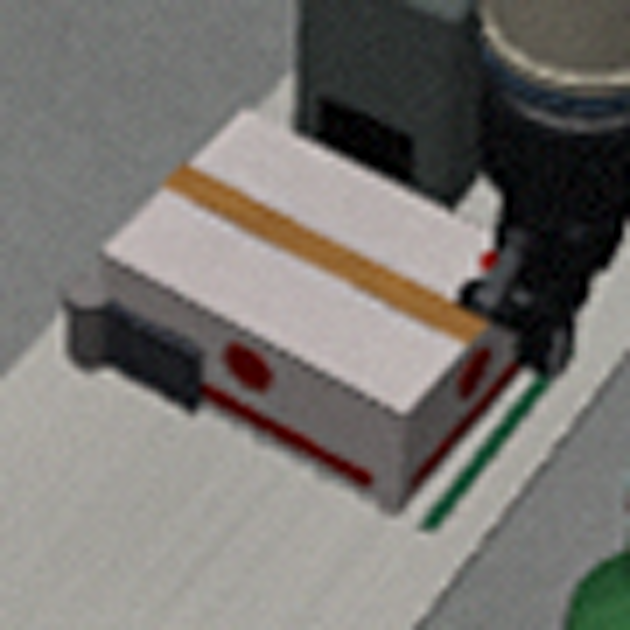

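View pics/s7b.png

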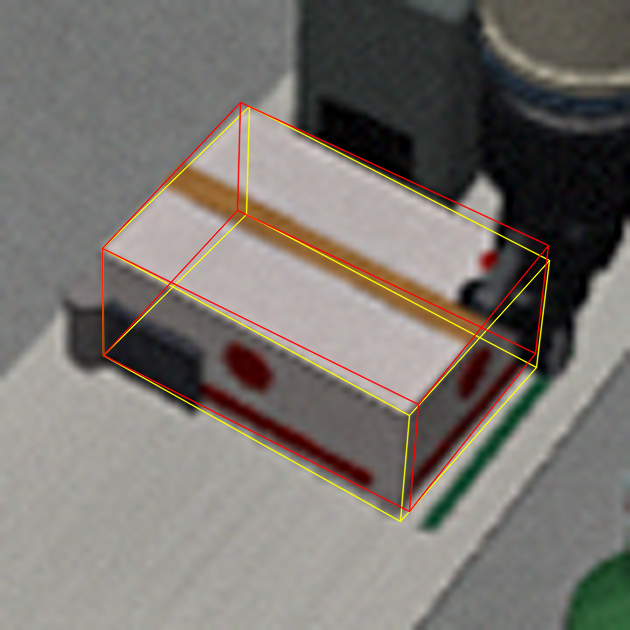

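Run:
```python
from pl import *
p,R=pose(89.2)
# retract
b=pose(89.2,30); up=(b[0]+[0,0,.2],b[1]); 
away=(np.array([.42,-.30,.30]),down(YAW+np.radians(30)))
P=[pose(88.1),pose(88.5),pose(88.9),pose(89.2),pose(89.2)]
calls(P,0)
P=path([(b[0],b[1],dict(n=3)),(up[0],up[1],dict(mm=30)),(away[0],away[1],dict(mm=35,deg=6))])
print(len(P)); calls(P,0)
```

```text
[{"ax": 0.0, "ay": 0.0, "az": -0.007, "dx": 1.2, "dy": -0.6, "dz": 0.0, "grip": 0.0}, {"ax": 0.0, "ay": 0.0, "az": -0.014, "dx": 2.4, "dy": -1.3, "dz": 0.0, "grip": 0.0}, {"ax": 0.0, "ay": 0.0, "az": -0.021, "dx": 3.5, "dy": -2.0, "dz": 0.0, "grip": 0.0}, {"ax": 0.0, "ay": 0.0, "az": -0.026, "dx": 4.4, "dy": -2.5, "dz": 0.0, "grip": 0.0}, {"ax": 0.0, "ay": 0.0, "az": -0.026, "dx": 4.4, "dy": -2.5, "dz": 0.0, "grip": 0.0}]
23
[{"ax": 0.0, "ay": 0.0, "az": 0.0, "dx": 0.0, "dy": 6.3, "dz": 0.0, "grip": 0.0}, {"ax": 0.0, "ay": 0.0, "az": 0.0, "dx": 0.0, "dy": 12.7, "dz": 0.0, "grip": 0.0}, {"ax": 0.0, "ay": 0.0, "az": 0.0, "dx": 0.0, "dy": 19.0, "dz": 0.0, "grip": 0.0}, {"ax": 0.0, "ay": 0.0, "az": 0.0, "dx": 0.0, "dy": 19.0, "dz": -28.6, "grip": 0.0}, {"ax": 0.0, "ay": 0.0, "az": 0.0, "dx": 0.0, "dy": 19.0, "dz": -57.2, "grip": 0.0}]
[{"ax": 0.0, "ay": 0.0, "az": 0.0, "dx": 0.0, "dy": 0.1, "dz": -28.5, "grip": 0.0}, {"ax": 0.0, "ay": 0.0, "az": 0.0, "dx": 0.0, "dy": 0.1, "dz": -57.1, "grip": 0.0}, {"ax": 0.0, "ay": 0.0, "az": 0.0, "dx": 0.0, "dy": 0.1, "dz": -85.7, "grip": 0.0}, {"ax": 
[... 612 characters left out ...]
: 0.0, "ay": 0.0, "az": 0.079, "dx": -33.2, "dy": -5.0, "dz": -3.8, "grip": 0.0}, {"ax": 0.0, "ay": 0.0, "az": 0.159, "dx": -66.4, "dy": -10.0, "dz": -7.7, "grip": 0.0}, {"ax": 0.0, "ay": 0.0, "az": 0.238, "dx": -99.6, "dy": -15.0, "dz": -11.5, "grip": 0.0}, {"ax": 0.0, "ay": 0.0, "az": 0.317, "dx": -132.8, "dy": -20.0, "dz": -15.4, "grip": 0.0}, {"ax": 0.0, "ay": 0.0, "az": 0.397, "dx": -166.0, "dy": -24.9, "dz": -19.2, "grip": 0.0}]
[{"ax": 0.0, "ay": 0.0, "az": 0.079, "dx": -32.5, "dy": 8.2, "dz": -3.9, "grip": 0.0}, {"ax": 0.0, "ay": 0.0, "az": 0.159, "dx": -65.1, "dy": 16.4, "dz": -7.7, "grip": 0.0}, {"ax": 0.0, "ay": 0.0, "az": 0.238, "dx": -97.6, "dy": 24.7, "dz": -11.5, "grip": 0.0}]
```

Emit:
{"op": "drive_tool", "data": {
  "steps": [
    {"ax": 0,"ay": 0,"az": -0.007,"dx": 1.2,"dy": -0.6,"dz": 0,"grip": 0},
    {"ax": 0,"ay": 0,"az": -0.014,"dx": 2.4,"dy": -1.3,"dz": 0,"grip": 0},
    {"ax": 0,"ay": 0,"az": -0.021,"dx": 3.5,"dy": -2,"dz": 0,"grip": 0},
    {"ax": 0,"ay": 0,"az": -0.026,"dx": 4.4,"dy": -2.5,"dz": 0,"grip": 0},
    {"ax": 0,"ay": 0,"az": -0.026,"dx": 4.4,"dy": -2.5,"dz": 0,"grip": 0}
  ]
}}

```text
time: 7.83
eef_pos: [0.6579, 0.0548, 0.0503]
orientation: [[0.081, 0.997, 0.003], [0.997, -0.081, -0.0], [-0.0, 0.003, -1.0]]
contact_force: [5.8, 1.0, 0.8]
grip_width: -0.002
```

Emit:
{"op": "drive_tool", "data": {
  "steps": [
    {"ax": 0,"ay": 0,"az": 0,"dx": 0,"dy": 5,"dz": 0,"grip": 0},
    {"ax": 0,"ay": 0,"az": 0,"dx": 0,"dy": 9,"dz": 0,"grip": 0},
    {"ax": 0,"ay": 0,"az": 0,"dx": 0,"dy": 9,"dz": -10,"grip": 0},
    {"ax": 0,"ay": 0,"az": 0,"dx": 0,"dy": 9,"dz": -28.6,"grip": 0},
    {"ax": 0,"ay": 0,"az": 0,"dx": 0,"dy": 9,"dz": -57.2,"grip": 0}
  ]
}}

```text
time: 8.25
eef_pos: [0.6637, 0.0537, 0.1057]
orientation: [[0.079, 0.997, -0.005], [0.997, -0.08, -0.001], [-0.002, -0.005, -1.0]]
contact_force: [0.5, -0.0, 0.3]
grip_width: -0.001
```

Emit:
{"op": "drive_tool", "data": {
  "steps": [
    {"ax": 0,"ay": 0,"az": 0,"dx": 0,"dy": 0,"dz": -28.5,"grip": 0},
    {"ax": 0,"ay": 0,"az": 0,"dx": 0,"dy": 0,"dz": -57.1,"grip": 0},
    {"ax": 0,"ay": 0,"az": 0,"dx": 0,"dy": 0,"dz": -85.7,"grip": 0},
    {"ax": 0,"ay": 0,"az": 0,"dx": 0,"dy": 0,"dz": -114.3,"grip": 0},
    {"ax": 0,"ay": 0,"az": 0,"dx": 0,"dy": 0,"dz": -142.8,"grip": 0}
  ]
}}

```text
time: 8.67
eef_pos: [0.6651, 0.054, 0.2521]
orientation: [[0.079, 0.997, -0.0], [0.997, -0.079, -0.001], [-0.001, -0.0, -1.0]]
contact_force: [-0.5, -0.0, -0.4]
grip_width: -0.002
```

Emit:
{"op": "drive_tool", "data": {
  "steps": [
    {"ax": 0,"ay": 0,"az": 0.08,"dx": -28.7,"dy": -17.5,"dz": -3.9,"grip": 0},
    {"ax": 0,"ay": 0,"az": 0.159,"dx": -57.3,"dy": -35,"dz": -7.7,"grip": 0},
    {"ax": 0,"ay": 0,"az": 0.239,"dx": -86,"dy": -52.4,"dz": -11.6,"grip": 0},
    {"ax": 0,"ay": 0,"az": 0.318,"dx": -114.7,"dy": -69.9,"dz": -15.4,"grip": 0},
    {"ax": 0,"ay": 0,"az": 0.398,"dx": -143.4,"dy": -87.4,"dz": -19.3,"grip": 0}
  ]
}}

```text
time: 9.08
eef_pos: [0.5657, -0.0829, 0.2701]
orientation: [[0.463, 0.887, -0.0], [0.887, -0.463, -0.001], [-0.001, 0.0, -1.0]]
contact_force: [0.1, -1.2, 0.5]
grip_width: -0.001
```

Emit:
{"op": "drive_tool", "data": {
  "steps": [
    {"ax": 0,"ay": 0,"az": 0.079,"dx": -33.2,"dy": -5,"dz": -3.8,"grip": 0},
    {"ax": 0,"ay": 0,"az": 0.159,"dx": -66.4,"dy": -10,"dz": -7.7,"grip": 0},
    {"ax": 0,"ay": 0,"az": 0.238,"dx": -99.6,"dy": -15,"dz": -11.5,"grip": 0},
    {"ax": 0,"ay": 0,"az": 0.317,"dx": -132.8,"dy": -20,"dz": -15.4,"grip": 0},
    {"ax": 0,"ay": 0,"az": 0.397,"dx": -166,"dy": -24.9,"dz": -19.2,"grip": 0}
  ]
}}

```text
time: 9.5
eef_pos: [0.4674, -0.2188, 0.2894]
orientation: [[0.77, 0.639, 0.0], [0.639, -0.77, -0.001], [-0.0, 0.001, -1.0]]
contact_force: [-0.9, 0.3, 0.5]
grip_width: 0.001
```

```bash
rm -f cmd.npz
python3 - <<'E'
from h import *
from pl import status,load
status(); p,R=load(); np.savez("cmd.npz",p=p,R=R)
C=getcams(); pickle.dump(C,open("cams8.pkl","wb"))
for n in C: cv2.imwrite(f"pics/{n}8.png",C[n]["image"][:,:,::-1])
overlay(C["top"],[],(200,165,320,275),6,"pics/t8.png")
overlay(C["top"],[(cartbox(89.5),'box',(0,0,255))],(200,165,320,275),6,"pics/t8b.png")
E
```

```text
t 9.5 pos [ 0.4674 -0.2188  0.2894] cmd-err mm [0. 0. 0.] rot err deg [0. 0. 0.] F [-0.9  0.3  0.5] g 0.0 J [-25.   8. 104.  -0.  67. -65.]
```

View pics/t8.png

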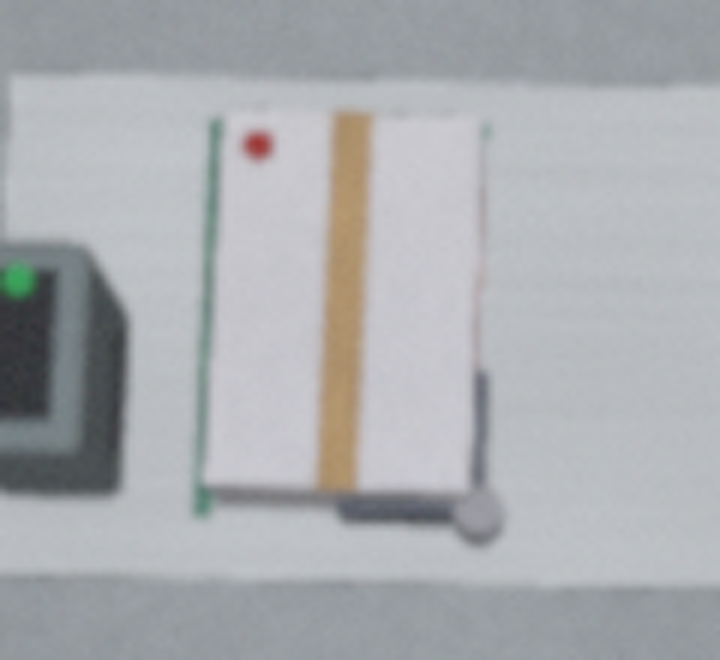

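View pics/t8b.png

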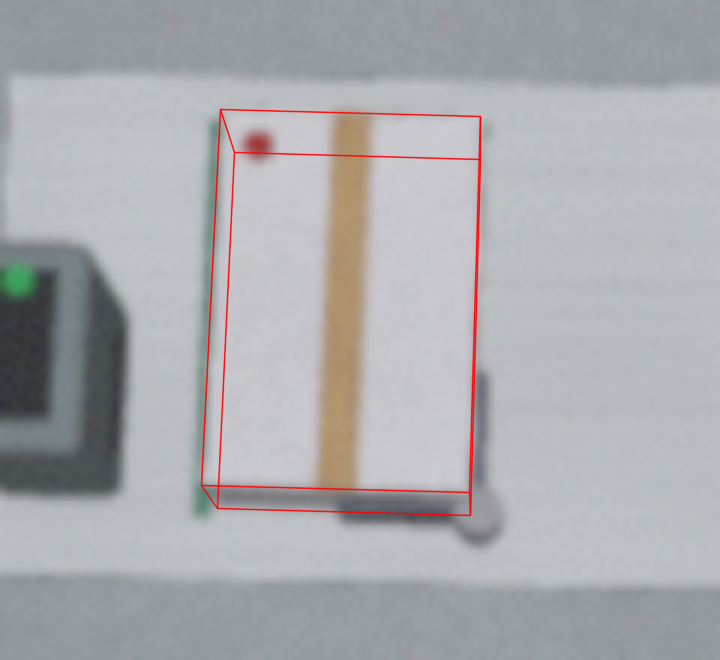

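View pics/scene8.png

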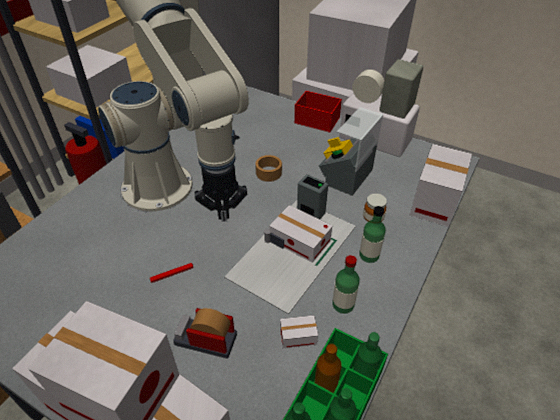

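```bash
cat > ang.py <<'E'
from h import *
def tape(c,roi):
    x0,y0,x1,y1=roi
    im=cv2.resize(c["image"][y0:y1,x0:x1],None,fx=4,fy=4,interpolation=cv2.INTER_CUBIC)
    hsv=cv2.cvtColor(im,cv2.COLOR_RGB2HSV)
    m=((hsv[...,1]>70)&(hsv[...,0]>8)&(hsv[...,0]<28)).astype(np.uint8)
    n,l,s,_=cv2.connectedComponentsWithStats(m); k=1+s[1:,4].argmax()
    yy,xx=np.nonzero(l==k)
    P=uncrop(np.stack([xx,yy],1),x0,y0,4)
    W=np.array([backproj(c,p,.076) for p in P[::7]])
    ctr=W.mean(0); v=np.linalg.svd(W-ctr)[2][0] if len(W)<3000 else np.linalg.eigh(np.cov(W.T))[1][:,1]
    return ctr,np.degrees(np.arctan2(v[1],v[0])),len(P)
def green(c,roi):
    x0,y0,x1,y1=roi
    im=cv2.resize(c["image"][y0:y1,x0:x1],None,fx=4,fy=4,interpolation=cv2.INTER_CUBIC)
    hsv=cv2.cvtColor(im,cv2.COLOR_RGB2HSV)
    m=((hsv[...,1]>60)&(hsv[...,0]>60)&(hsv[...,0]<95))
    yy,xx=np.nonzero(m)
    P=uncrop(np.stack([xx,yy],1),x0,y0,4)
    W=np.array([backproj(c,p,.006) for p in P[::7]])
    v=np.linalg.eigh(np.cov(W.T))[1][:,1]
    return W.mean(0),np.degrees(np.arctan2(v[1],v[0])),len(P)
E
python3 - <<'E'
from ang import *
A=pickle.load(open("cams0.pkl","rb"));B=pickle.load(open("cams8.pkl","rb"))
print(tape(A["top"],(270,195,350,260)),tape(A["scene"],(230,220,305,290)))
print(tape(B["top"],(230,175,290,255)),tape(B["scene"],(265,200,335,265)))
print(green(A["top"],(225,190,245,258)),green(A["top"],(240,178,290,192)))
print(green(B["top"],(225,190,245,258)))
E
```

```text
(array([ 0.52921482, -0.10679219]), np.float64(-93.82711746597771), 4807) (array([ 0.52760295, -0.11035083]), np.float64(-93.45828095918125), 4104)
(array([0.56093633, 0.02472241]), np.float64(175.4129134742111), 4964) (array([0.56475935, 0.02413979]), np.float64(-4.658729947317642), 3585)
(array([0.56580396, 0.08709384]), np.float64(176.2052813552689), 1112) (array([0.6548536 , 0.01568991]), np.float64(86.06841714033075), 501)
(array([0.49102349, 0.09222194]), np.float64(-170.73881260007988), 68)
```

Run:
```python
from pl import *
P=path([pose(89.5,20,z=.25)],mm=34,deg=6)
print(len(P)); 
P+=[ (pose(89.5,20)[0]+[0,0,z],pose(89.5,20)[1]) for z in np.r_[np.linspace(.2,0,8)[1:],0]]
while len(P)%5: P.append(P[-1])
P+=[pose(89.5,17),pose(89.5,14.5),pose(89.5,12.5),pose(89.5,11.5),pose(89.7,11)]
P+=[pose(89.9),pose(90.1),pose(90.1),pose(90.1,15),pose(90.1,20)]
calls(P,0)
```

```text
11
[{"ax": 0.0, "ay": 0.0, "az": -0.073, "dx": 29.8, "dy": -7.7, "dz": 3.6, "grip": 0.0}, {"ax": 0.0, "ay": 0.0, "az": -0.146, "dx": 59.6, "dy": -15.4, "dz": 7.1, "grip": 0.0}, {"ax": 0.0, "ay": 0.0, "az": -0.219, "dx": 89.3, "dy": -23.1, "dz": 10.7, "grip": 0.0}, {"ax": 0.0, "ay": 0.0, "az": -0.293, "dx": 119.1, "dy": -30.8, "dz": 14.3, "grip": 0.0}, {"ax": 0.0, "ay": 0.0, "az": -0.366, "dx": 148.9, "dy": -38.5, "dz": 17.9, "grip": 0.0}]
[{"ax": 0.0, "ay": 0.0, "az": -0.073, "dx": 30.5, "dy": 3.5, "dz": 3.5, "grip": 0.0}, {"ax": 0.0, "ay": 0.0, "az": -0.146, "dx": 61.1, "dy": 6.9, "dz": 7.1, "grip": 0.0}, {"ax": 0.0, "ay": 0.0, "az": -0.219, "dx": 91.6, "dy": 10.4, "dz": 10.7, "grip": 0.0}, {"ax": 0.0, "ay": 0.0, "az": -0.292, "dx": 122.2, "dy": 13.9, "dz": 14.2, "grip": 0.0}, {"ax": 0.0, "ay": 0.001, "az": -0.365, "dx": 152.8, "dy": 17.3, "dz": 17.8, "grip": 0.0}]
[{"ax": 0.0, "ay": 0.0, "az": -0.073, "dx": 27.3, "dy": 14.2, "dz": 3.6, "grip": 0.0}, {"ax": 0.0, "ay": 0.0, "az": -0.073, "dx": 27.2, "dy": 14.2, "dz": 32.2, "grip": 0.0}, {"ax": 0.0, "ay": 0.0, "az": -0.073, "dx": 27.2
[... 763 characters left out ...]
5, "dz": 0.0, "grip": 0.0}, {"ax": 0.0, "ay": 0.0, "az": 0.0, "dx": 0.0, "dy": -7.5, "dz": 0.0, "grip": 0.0}, {"ax": 0.0, "ay": 0.0, "az": 0.0, "dx": 0.0, "dy": -8.5, "dz": 0.0, "grip": 0.0}, {"ax": 0.0, "ay": 0.0, "az": -0.004, "dx": 0.6, "dy": -9.3, "dz": 0.0, "grip": 0.0}]
[{"ax": 0.0, "ay": 0.0, "az": -0.003, "dx": 0.6, "dy": -0.4, "dz": 0.0, "grip": 0.0}, {"ax": 0.0, "ay": 0.0, "az": -0.007, "dx": 1.2, "dy": -0.7, "dz": 0.0, "grip": 0.0}, {"ax": 0.0, "ay": 0.0, "az": -0.007, "dx": 1.2, "dy": -0.7, "dz": 0.0, "grip": 0.0}, {"ax": 0.0, "ay": 0.0, "az": -0.007, "dx": 1.2, "dy": 3.3, "dz": 0.0, "grip": 0.0}, {"ax": 0.0, "ay": 0.0, "az": -0.007, "dx": 1.2, "dy": 8.3, "dz": 0.0, "grip": 0.0}]
```

Emit:
{"op": "drive_tool", "data": {
  "steps": [
    {"ax": 0,"ay": 0,"az": -0.073,"dx": 29.8,"dy": -7.7,"dz": 3.6,"grip": 0},
    {"ax": 0,"ay": 0,"az": -0.146,"dx": 59.6,"dy": -15.4,"dz": 7.1,"grip": 0},
    {"ax": 0,"ay": 0,"az": -0.219,"dx": 89.3,"dy": -23.1,"dz": 10.7,"grip": 0},
    {"ax": 0,"ay": 0,"az": -0.293,"dx": 119.1,"dy": -30.8,"dz": 14.3,"grip": 0},
    {"ax": 0,"ay": 0,"az": -0.366,"dx": 148.9,"dy": -38.5,"dz": 17.9,"grip": 0}
  ]
}}

```text
time: 10.02
eef_pos: [0.559, -0.091, 0.271]
orientation: [[0.483, 0.876, 0.0], [0.876, -0.483, -0.001], [-0.0, 0.0, -1.0]]
contact_force: [-0.0, -0.8, 0.2]
grip_width: -0.001
```

Emit:
{"op": "drive_tool", "data": {
  "steps": [
    {"ax": 0,"ay": 0,"az": -0.073,"dx": 30.5,"dy": 3.5,"dz": 3.5,"grip": 0},
    {"ax": 0,"ay": 0,"az": -0.146,"dx": 61.1,"dy": 6.9,"dz": 7.1,"grip": 0},
    {"ax": 0,"ay": 0,"az": -0.219,"dx": 91.6,"dy": 10.4,"dz": 10.7,"grip": 0},
    {"ax": 0,"ay": 0,"az": -0.292,"dx": 122.2,"dy": 13.9,"dz": 14.2,"grip": 0},
    {"ax": 0,"ay": 0.001,"az": -0.365,"dx": 152.8,"dy": 17.3,"dz": 17.8,"grip": 0}
  ]
}}

```text
time: 10.43
eef_pos: [0.6483, 0.0344, 0.2529]
orientation: [[0.138, 0.99, 0.0], [0.99, -0.138, 0.0], [0.0, 0.0, -1.0]]
contact_force: [0.1, -0.1, 0.6]
grip_width: 0.004
```

Emit:
{"op": "drive_tool", "data": {
  "steps": [
    {"ax": 0,"ay": 0,"az": -0.073,"dx": 27.3,"dy": 14.2,"dz": 3.6,"grip": 0},
    {"ax": 0,"ay": 0,"az": -0.073,"dx": 27.2,"dy": 14.2,"dz": 3.6,"grip": 0},
    {"ax": 0,"ay": 0,"az": -0.073,"dx": 27.2,"dy": 14.1,"dz": 3.6,"grip": 0}
  ]
}}

```text
time: 10.68
eef_pos: [0.6657, 0.059, 0.2487]
orientation: [[0.068, 0.998, -0.001], [0.998, -0.068, 0.0], [0.0, -0.001, -1.0]]
contact_force: [-0.3, -0.4, 0.3]
grip_width: -0.003
```

Run:
```python
from pl import *
o=observe(); q=pose(89.5,20,z=.25); print((o["eef_pos"]-q[0])*1e3, np.degrees(Rn.from_matrix(q[1].T@o["orientation"]).as_rotvec()))
np.savez("cmd.npz",p=o["eef_pos"],R=o["orientation"])
b=pose(89.5,20)
P=path([b],n=7)+[b]*3
P+=[pose(89.5,17),pose(89.5,14.5),pose(89.5,12.5),pose(89.5,11.5),pose(89.7,11)]
P+=[pose(89.9),pose(90.1),pose(90.1),pose(90.1,15),pose(90.1,20)]
calls(P,0)
```

```text
[ 0.3674934   3.52840713 -1.26279423] [ 0.03698655  0.00473147 -0.34494153]
[{"ax": 0.0, "ay": 0.0, "az": 0.001, "dx": -0.5, "dy": 0.0, "dz": 28.4, "grip": 0.0}, {"ax": 0.0, "ay": 0.0, "az": 0.002, "dx": -1.0, "dy": 0.0, "dz": 56.8, "grip": 0.0}, {"ax": 0.0, "ay": 0.0, "az": 0.003, "dx": -1.5, "dy": 0.0, "dz": 85.2, "grip": 0.0}, {"ax": 0.0, "ay": 0.0, "az": 0.003, "dx": -2.0, "dy": 0.0, "dz": 113.6, "grip": 0.0}, {"ax": 0.0, "ay": 0.0, "az": 0.004, "dx": -2.5, "dy": 0.0, "dz": 142.0, "grip": 0.0}]
[{"ax": -0.001, "ay": 0.0, "az": 0.001, "dx": -0.6, "dy": 0.0, "dz": 28.3, "grip": 0.0}, {"ax": -0.001, "ay": 0.0, "az": 0.002, "dx": -1.1, "dy": 0.0, "dz": 56.7, "grip": 0.0}, {"ax": -0.001, "ay": 0.0, "az": 0.002, "dx": -1.1, "dy": 0.0, "dz": 56.7, "grip": 0.0}, {"ax": -0.001, "ay": 0.0, "az": 0.002, "dx": -1.1, "dy": 0.0, "dz": 56.7, "grip": 0.0}, {"ax": -0.001, "ay": 0.0, "az": 0.002, "dx": -1.1, "dy": 0.0, "dz": 56.7, "grip": 0.0}]
[{"ax": 0.0, "ay": 0.0, "az": 0.0, "dx": 0.0, "dy": -3.0, "dz": 0.0, "grip": 0.0}, {"ax": 0.0, "ay": 0.0, "az": 0.0, "dx": 0.0, "dy": -5.5, "dz": 0.0, "grip": 0.0}, {"ax": 0.0, "ay": 0.0, "az": 0.0, "dx": 0.0, "dy": -7.5, "dz": 0.0, "grip": 0.0}, {"ax": 0.0, "ay": 0.0, "az": 0.0, "dx": 0.0, "dy": -8.5, "dz": 0.0, "grip": 0.0}, {"ax": 0.0, "ay": 0.0, "az": -0.003, "dx": 0.6, "dy": -9.3, "dz": 0.0, "grip": 0.0}]
[{"ax": 0.0, "ay": 0.0, "az": -0.004, "dx": 0.6, "dy": -0.3, "dz": 0.0, "grip": 0.0}, {"ax": 0.0, "ay": 0.0, "az": -0.007, "dx": 1.2, "dy": -0.7, "dz": 0.0, "grip": 0.0}, {"ax": 0.0, "ay": 0.0, "az": -0.007, "dx": 1.2, "dy": -0.7, "dz": 0.0, "grip": 0.0}, {"ax": 0.0, "ay": 0.0, "az": -0.007, "dx": 1.3, "dy": 3.3, "dz": 0.0, "grip": 0.0}, {"ax": 0.0, "ay": 0.0, "az": -0.007, "dx": 1.3, "dy": 8.3, "dz": 0.0, "grip": 0.0}]
```

Emit:
{"op": "drive_tool", "data": {
  "steps": [
    {"ax": 0,"ay": 0,"az": 0.001,"dx": -0.5,"dy": 0,"dz": 28.4,"grip": 0},
    {"ax": 0,"ay": 0,"az": 0.002,"dx": -1,"dy": 0,"dz": 56.8,"grip": 0},
    {"ax": 0,"ay": 0,"az": 0.003,"dx": -1.5,"dy": 0,"dz": 85.2,"grip": 0},
    {"ax": 0,"ay": 0,"az": 0.003,"dx": -2,"dy": 0,"dz": 113.6,"grip": 0},
    {"ax": 0,"ay": 0,"az": 0.004,"dx": -2.5,"dy": 0,"dz": 142,"grip": 0}
  ]
}}

```text
time: 11.1
eef_pos: [0.6649, 0.0538, 0.1067]
orientation: [[0.076, 0.997, 0.001], [0.997, -0.076, -0.0], [-0.0, 0.001, -1.0]]
contact_force: [0.4, 0.5, -0.3]
grip_width: 0.005
```

Emit:
{"op": "drive_tool", "data": {
  "steps": [
    {"ax": -0.001,"ay": 0,"az": 0.001,"dx": -0.6,"dy": 0,"dz": 28.3,"grip": 0},
    {"ax": -0.001,"ay": 0,"az": 0.002,"dx": -1.1,"dy": 0,"dz": 56.7,"grip": 0},
    {"ax": -0.001,"ay": 0,"az": 0.002,"dx": -1.1,"dy": 0,"dz": 56.7,"grip": 0},
    {"ax": -0.001,"ay": 0,"az": 0.002,"dx": -1.1,"dy": 0,"dz": 56.7,"grip": 0},
    {"ax": -0.001,"ay": 0,"az": 0.002,"dx": -1.1,"dy": 0,"dz": 56.7,"grip": 0}
  ]
}}

```text
time: 11.52
eef_pos: [0.6664, 0.0533, 0.0524]
orientation: [[0.077, 0.997, 0.003], [0.997, -0.077, 0.0], [0.0, 0.003, -1.0]]
contact_force: [0.1, 0.9, -0.1]
grip_width: 0.003
```

Run:
```python
from pl import *
status()
o=observe(); q=pose(90.1,11); 
f=np.array([.6579,.0548,.05]); g=pose(89.2)[0]
v=Rs[:,0]
print("prev final along station x", (f-S)@Rs, "now",(o["eef_pos"]-S)@Rs,"pose90.1",(q[0]-S)@Rs)
```

```text
t 11.52 pos [0.6664 0.0533 0.0524] cmd-err mm [ 1.9 -4.2  2.3] rot err deg [-0.16  0.01  0.74] F [ 0.1  0.9 -0.1] g 0.0 J [  4.  37.  95.  -0.  48. -81.]
prev final along station x [0.17340381 0.09025391 0.05      ] now [0.18196335 0.08926177 0.05235069] pose90.1 [0.17083742 0.09329831 0.05      ]
```

Emit:
{"op": "drive_tool", "data": {
  "steps": [
    {"ax": 0,"ay": 0,"az": -0.006,"dx": 1,"dy": -4,"dz": 0,"grip": 0},
    {"ax": 0,"ay": 0,"az": -0.012,"dx": 2,"dy": -7,"dz": 0,"grip": 0},
    {"ax": 0,"ay": 0,"az": -0.012,"dx": 2,"dy": -8.5,"dz": 0,"grip": 0},
    {"ax": 0,"ay": 0,"az": -0.012,"dx": 2,"dy": -9.5,"dz": 0,"grip": 0},
    {"ax": 0,"ay": 0,"az": -0.012,"dx": 2,"dy": -10,"dz": 0,"grip": 0}
  ]
}}

```text
time: 11.93
eef_pos: [0.6579, 0.0566, 0.0522]
orientation: [[0.064, 0.998, 0.007], [0.998, -0.064, 0.0], [0.001, 0.007, -1.0]]
contact_force: [6.0, -0.5, 2.5]
grip_width: -0.001
```

Run:
```python
from pl import *
o=observe(); print((o["eef_pos"]-S)@Rs,o["contact_force"],np.degrees(np.arctan2(o["orientation"][1,0],o["orientation"][0,0]))-np.degrees(YAW))
from ang import *
c=read_camera("scene"); print(tape(c,(265,200,335,265)))
overlay(c,[(cartbox(90),'box',(0,0,255))],(255,190,345,280),7,"pics/s9.png")
```

```text
[0.17324019 0.09204381 0.05217669] [ 5.96073746 -0.48223912  2.45501449] 90.07363919991946
(array([0.56485437, 0.02412464]), np.float64(-4.420435474142858), 3609)
```

View pics/s9.png

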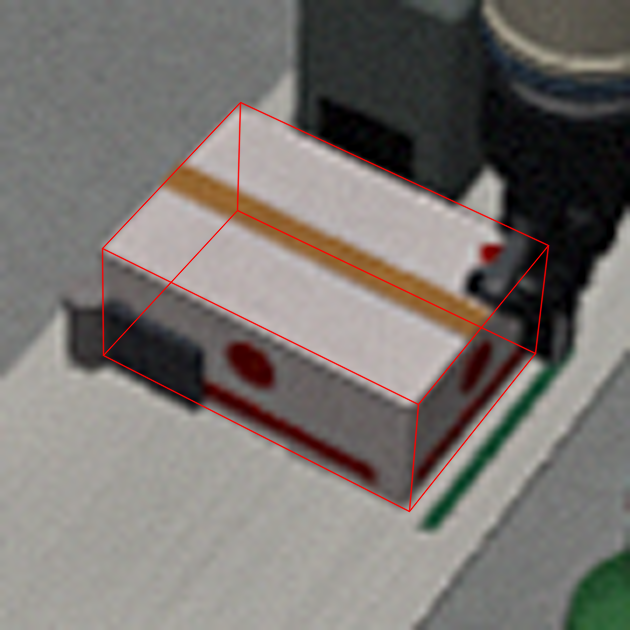

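Emit:
{"op": "drive_tool", "data": {
  "steps": [
    {"ax": 0,"ay": 0,"az": 0,"dx": 0,"dy": -0.6,"dz": 0,"grip": 0},
    {"ax": 0,"ay": 0,"az": -0.003,"dx": 0,"dy": -1.2,"dz": 0,"grip": 0},
    {"ax": 0,"ay": 0,"az": -0.003,"dx": 0,"dy": -1.5,"dz": 0,"grip": 0}
  ]
}}

```text
time: 12.23
eef_pos: [0.6574, 0.0572, 0.0522]
orientation: [[0.061, 0.998, 0.008], [0.998, -0.061, 0.001], [0.002, 0.008, -1.0]]
contact_force: [9.2, 3.0, 0.1]
grip_width: 0.001
```

Run:
```python
from pl import *
o=observe(); print((o["eef_pos"]-S)@Rs,o["contact_force"],np.degrees(np.arctan2(o["orientation"][1,0],o["orientation"][0,0]))-np.degrees(YAW))
from ang import *
c=read_camera("scene"); print(tape(c,(265,200,335,265)))
```

```text
[0.17274389 0.09259508 0.05219677] [9.15860094 2.95005085 0.07258094] 90.23391254501782
(array([0.56366241, 0.02487059]), np.float64(-4.0040585672917866), 3546)
```

Emit:
{"op": "drive_tool", "data": {
  "steps": [
    {"ax": 0,"ay": 0,"az": 0,"dx": 0,"dy": -0.6,"dz": 0,"grip": 0},
    {"ax": 0,"ay": 0,"az": 0,"dx": 0,"dy": -0.8,"dz": 0,"grip": 0},
    {"ax": 0,"ay": 0,"az": 0,"dx": 0,"dy": -0.8,"dz": 0,"grip": 0}
  ]
}}

```text
time: 12.53
eef_pos: [0.6559, 0.0569, 0.052]
orientation: [[0.061, 0.998, 0.007], [0.998, -0.061, 0.0], [0.001, 0.007, -1.0]]
contact_force: [6.1, 0.2, 0.9]
grip_width: -0.0
```

Emit:
{"op": "drive_tool", "data": {
  "steps": [
    {"ax": 0,"ay": 0,"az": 0,"dx": 0,"dy": 4,"dz": 0,"grip": 0},
    {"ax": 0,"ay": 0,"az": 0,"dx": 0,"dy": 9,"dz": 0,"grip": 0},
    {"ax": 0,"ay": 0,"az": 0,"dx": 0,"dy": 10,"dz": -5,"grip": 0},
    {"ax": 0,"ay": 0,"az": 0,"dx": 0,"dy": 10,"dz": -30,"grip": 0},
    {"ax": 0,"ay": 0,"az": 0,"dx": 0,"dy": 10,"dz": -60,"grip": 0}
  ]
}}

```text
time: 12.95
eef_pos: [0.6615, 0.0558, 0.109]
orientation: [[0.061, 0.998, -0.004], [0.998, -0.061, -0.0], [-0.001, -0.004, -1.0]]
contact_force: [-0.5, -0.3, 0.2]
grip_width: -0.002
```

Emit:
{"op": "drive_tool", "data": {
  "steps": [
    {"ax": 0,"ay": 0,"az": 0,"dx": 0,"dy": 0,"dz": -33,"grip": 0},
    {"ax": 0,"ay": 0,"az": 0,"dx": 0,"dy": 0,"dz": -66,"grip": 0},
    {"ax": 0,"ay": 0,"az": 0,"dx": 0,"dy": 0,"dz": -100,"grip": 0},
    {"ax": 0,"ay": 0,"az": 0,"dx": 0,"dy": 0,"dz": -133,"grip": 0},
    {"ax": 0,"ay": 0,"az": 0,"dx": 0,"dy": 0,"dz": -160,"grip": 0}
  ]
}}

```text
time: 13.37
eef_pos: [0.6632, 0.0559, 0.2736]
orientation: [[0.061, 0.998, 0.003], [0.998, -0.061, 0.0], [0.0, 0.003, -1.0]]
contact_force: [0.6, 0.4, -0.4]
grip_width: -0.001
```

Run:
```python
from pl import *
status()
o=observe(); np.savez("cmd.npz",p=o["eef_pos"],R=o["orientation"])
from ang import *
c=read_camera("scene"); print(tape(c,(265,200,335,265)))
B=[.5223,.3576,.136]; 
R=consR(-.0457)
# tool at fin: x_t = ? along y_b ; z_t=-z_b
def tool(flip): 
    x=R[:,1]*flip; z=-R[:,2]; return np.stack([x,np.cross(z,x),z],1)
for f in(1,-1):
    print(f, np.degrees(Rn.from_matrix(o["orientation"].T@tool(f)).as_rotvec()))
```

```text
t 13.37 pos [0.6632 0.0559 0.2736] cmd-err mm [ -1.3  -1.5 223.6] rot err deg [-0.16  0.02 -0.16] F [ 0.6  0.4 -0.4] g -0.0 J [  5.  23.  87.  -0.  70. -82.]
(array([0.56243374, 0.02603593]), np.float64(-3.195045080206751), 3570)
1 [-34.8237172    0.24896151  -0.85067895]
-1 [  0.38329067  53.61313064 170.95214201]
```

```bash
cat >> pl.py <<'E'
from h import consR
Bc=np.array([.5223,.3576,.136]); Rc=consR(-.0457)
Rt=np.stack([Rc[:,1],np.cross(-Rc[:,2],Rc[:,1]),-Rc[:,2]],1)
def cp(x,y,z): return Bc+Rc@(np.array([x,y,z])/1e3), Rt
def resync():
    o=observe(); np.savez("cmd.npz",p=o["eef_pos"],R=o["orientation"])
def where():
    o=observe(); print("t",round(o["time"],2),"console mm",np.round((o["eef_pos"]-Bc)@Rc*1e3,1),"rot",np.round(np.degrees(Rn.from_matrix(Rt.T@o["orientation"]).as_rotvec()),2),"F console",np.round(o["contact_force"]@Rc,1),"J",np.round(o["joint_pos"]))
E
python3 - <<'E'
from pl import *
P=path([(np.array([.50,.12,.32]),Rt),cp(0,-33,120)],mm=33,deg=5.5)
while len(P)%5: P.append(P[-1])
calls(P,0); print(cp(0,-33,120)[0])
E
```

```text
[{"ax": -0.087, "ay": 0.001, "az": -0.002, "dx": 7.7, "dy": -23.8, "dz": -6.7, "grip": 0.0}, {"ax": -0.174, "ay": 0.001, "az": -0.004, "dx": 15.4, "dy": -47.6, "dz": -13.4, "grip": 0.0}, {"ax": -0.26, "ay": 0.002, "az": -0.006, "dx": 23.2, "dy": -71.4, "dz": -20.1, "grip": 0.0}, {"ax": -0.347, "ay": 0.002, "az": -0.008, "dx": 30.9, "dy": -95.2, "dz": -26.8, "grip": 0.0}, {"ax": -0.434, "ay": 0.003, "az": -0.011, "dx": 38.6, "dy": -119.0, "dz": -33.5, "grip": 0.0}]
[{"ax": -0.087, "ay": 0.001, "az": -0.002, "dx": 8.0, "dy": -18.8, "dz": -16.0, "grip": 0.0}, {"ax": -0.174, "ay": 0.001, "az": -0.004, "dx": 16.0, "dy": -37.5, "dz": -32.1, "grip": 0.0}, {"ax": -0.174, "ay": 0.001, "az": -0.004, "dx": 45.3, "dy": -50.2, "dz": -24.5, "grip": 0.0}, {"ax": -0.174, "ay": 0.001, "az": -0.004, "dx": 74.6, "dy": -62.9, "dz": -16.9, "grip": 0.0}, {"ax": -0.174, "ay": 0.001, "az": -0.004, "dx": 103.9, "dy": -75.6, "dz": -9.3, "grip": 0.0}]
[{"ax": 0.0, "ay": 0.0, "az": 0.0, "dx": 29.3, "dy": -13.8, "dz": 5.3, "grip": 0.0}, {"ax": 0.0, "ay": 0.0, "az": 0.0, "dx": 58.7, "dy": -27.5, "dz": 10.6, "grip": 0.0}, {"ax": 0.0, "ay": 0.0, "az": 0.0, "dx": 88.0, "dy": -41.3, "dz": 15.9, "grip": 0.0}, {"ax": 0.0, "ay": 0.0, "az": 0.0, "dx": 117.3, "dy": -55.0, "dz": 21.3, "grip": 0.0}, {"ax": 0.0, "ay": 0.0, "az": 0.0, "dx": 117.3, "dy": -55.0, "dz": 21.3, "grip": 0.0}]
[0.45203511 0.32777885 0.23429825]
```

Emit:
{"op": "drive_tool", "data": {
  "steps": [
    {"ax": -0.087,"ay": 0.001,"az": -0.002,"dx": 7.7,"dy": -23.8,"dz": -6.7,"grip": 0},
    {"ax": -0.174,"ay": 0.001,"az": -0.004,"dx": 15.4,"dy": -47.6,"dz": -13.4,"grip": 0},
    {"ax": -0.26,"ay": 0.002,"az": -0.006,"dx": 23.2,"dy": -71.4,"dz": -20.1,"grip": 0},
    {"ax": -0.347,"ay": 0.002,"az": -0.008,"dx": 30.9,"dy": -95.2,"dz": -26.8,"grip": 0},
    {"ax": -0.434,"ay": 0.003,"az": -0.011,"dx": 38.6,"dy": -119,"dz": -33.5,"grip": 0}
  ]
}}

```text
time: 13.83
eef_pos: [0.5453, 0.1019, 0.3042]
orientation: [[0.049, 0.904, 0.425], [0.999, -0.045, -0.019], [0.002, 0.426, -0.905]]
contact_force: [0.5, 0.1, 0.3]
grip_width: -0.0
```

Emit:
{"op": "drive_tool", "data": {
  "steps": [
    {"ax": -0.087,"ay": 0.001,"az": -0.002,"dx": 8,"dy": -18.8,"dz": -16,"grip": 0},
    {"ax": -0.174,"ay": 0.001,"az": -0.004,"dx": 16,"dy": -37.5,"dz": -32.1,"grip": 0},
    {"ax": -0.174,"ay": 0.001,"az": -0.004,"dx": 45.3,"dy": -50.2,"dz": -24.5,"grip": 0},
    {"ax": -0.174,"ay": 0.001,"az": -0.004,"dx": 74.6,"dy": -62.9,"dz": -16.9,"grip": 0},
    {"ax": -0.174,"ay": 0.001,"az": -0.004,"dx": 103.9,"dy": -75.6,"dz": -9.3,"grip": 0}
  ]
}}

```text
time: 14.25
eef_pos: [0.4785, 0.2098, 0.2813]
orientation: [[0.046, 0.817, 0.574], [0.999, -0.038, -0.026], [0.001, 0.575, -0.818]]
contact_force: [1.2, -0.1, -0.1]
grip_width: -0.002
```

Emit:
{"op": "drive_tool", "data": {
  "steps": [
    {"ax": 0,"ay": 0,"az": 0,"dx": 29.3,"dy": -13.8,"dz": 5.3,"grip": 0},
    {"ax": 0,"ay": 0,"az": 0,"dx": 58.7,"dy": -27.5,"dz": 10.6,"grip": 0},
    {"ax": 0,"ay": 0,"az": 0,"dx": 88,"dy": -41.3,"dz": 15.9,"grip": 0},
    {"ax": 0,"ay": 0,"az": 0,"dx": 117.3,"dy": -55,"dz": 21.3,"grip": 0},
    {"ax": 0,"ay": 0,"az": 0,"dx": 117.3,"dy": -55,"dz": 21.3,"grip": 0}
  ]
}}

```text
time: 14.67
eef_pos: [0.4507, 0.3318, 0.2295]
orientation: [[0.042, 0.82, 0.571], [0.999, -0.034, -0.024], [-0.0, 0.572, -0.821]]
contact_force: [-0.8, -0.4, 0.3]
grip_width: -0.002
```

Run:
```python
from pl import *
where()
from ang import *
C=getcams()
for n in C: cv2.imwrite(f"pics/{n}10.png",C[n]["image"][:,:,::-1])
overlay(C["scene"],[],(255,90,405,200),5,"pics/s10.png")
try: print(tape(C["top"],(230,175,290,255)))
except Exception as e: print(e)
```

```text
t 14.67 console mm [ -4. -29. 117.] rot [ 0.14  0.1  -0.19] F console [-0.5 -0.4  0.7] J [ 52.   9. 121. -48.  39.  -1.]
(array([0.56030805, 0.02649145]), np.float64(176.56879882103422), 4969)
```

View pics/s10.png

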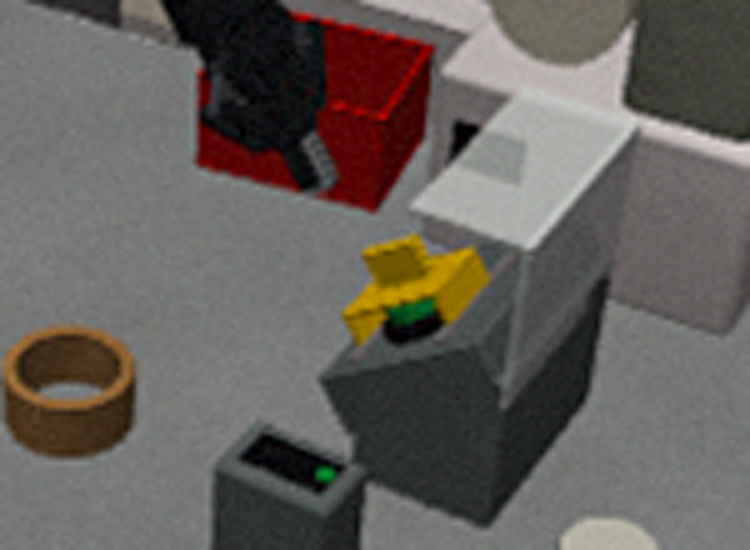

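View pics/top10.png

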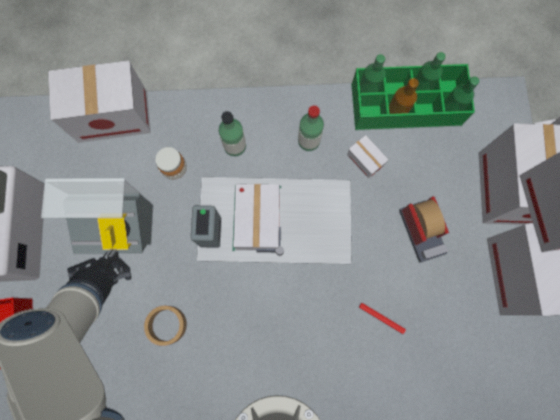

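Run:
```python
from pl import *
resync()
P=path([cp(0,-30,70),cp(0,-30,34)],mm=13)
while len(P)%5: P.append(P[-1])
calls(P,0)
```

```text
[{"ax": -0.001, "ay": 0.0, "az": 0.001, "dx": 0.6, "dy": 0.7, "dz": 11.9, "grip": 0.0}, {"ax": -0.001, "ay": 0.0, "az": 0.002, "dx": 1.3, "dy": 1.4, "dz": 23.7, "grip": 0.0}, {"ax": -0.002, "ay": 0.001, "az": 0.002, "dx": 1.9, "dy": 2.2, "dz": 35.6, "grip": 0.0}, {"ax": -0.002, "ay": 0.001, "az": 0.003, "dx": 2.5, "dy": 2.9, "dz": 47.4, "grip": 0.0}, {"ax": -0.002, "ay": 0.001, "az": 0.003, "dx": 2.5, "dy": 2.9, "dz": 59.4, "grip": 0.0}]
[{"ax": 0.0, "ay": 0.0, "az": 0.0, "dx": 0.0, "dy": 0.0, "dz": 12.0, "grip": 0.0}, {"ax": 0.0, "ay": 0.0, "az": 0.0, "dx": 0.0, "dy": 0.0, "dz": 24.0, "grip": 0.0}, {"ax": 0.0, "ay": 0.0, "az": 0.0, "dx": 0.0, "dy": 0.0, "dz": 24.0, "grip": 0.0}, {"ax": 0.0, "ay": 0.0, "az": 0.0, "dx": 0.0, "dy": 0.0, "dz": 24.0, "grip": 0.0}, {"ax": 0.0, "ay": 0.0, "az": 0.0, "dx": 0.0, "dy": 0.0, "dz": 24.0, "grip": 0.0}]
```

Emit:
{"op": "drive_tool", "data": {
  "steps": [
    {"ax": -0.001,"ay": 0,"az": 0.001,"dx": 0.6,"dy": 0.7,"dz": 11.9,"grip": 0},
    {"ax": -0.001,"ay": 0,"az": 0.002,"dx": 1.3,"dy": 1.4,"dz": 23.7,"grip": 0},
    {"ax": -0.002,"ay": 0.001,"az": 0.002,"dx": 1.9,"dy": 2.2,"dz": 35.6,"grip": 0},
    {"ax": -0.002,"ay": 0.001,"az": 0.003,"dx": 2.5,"dy": 2.9,"dz": 47.4,"grip": 0},
    {"ax": -0.002,"ay": 0.001,"az": 0.003,"dx": 2.5,"dy": 2.9,"dz": 59.4,"grip": 0}
  ]
}}

```text
time: 15.18
eef_pos: [0.4896, 0.3277, 0.1834]
orientation: [[0.049, 0.818, 0.574], [0.999, -0.041, -0.026], [0.002, 0.574, -0.819]]
contact_force: [0.1, 0.5, 0.4]
grip_width: -0.004
```

Emit:
{"op": "drive_tool", "data": {
  "steps": [
    {"ax": 0,"ay": 0,"az": 0,"dx": 0,"dy": 0,"dz": 12,"grip": 0},
    {"ax": 0,"ay": 0,"az": 0,"dx": 0,"dy": 0,"dz": 24,"grip": 0},
    {"ax": 0,"ay": 0,"az": 0,"dx": 0,"dy": 0,"dz": 24,"grip": 0}
  ]
}}

```text
time: 15.43
eef_pos: [0.503, 0.3263, 0.1623]
orientation: [[0.049, 0.819, 0.572], [0.999, -0.04, -0.028], [-0.0, 0.573, -0.82]]
contact_force: [-0.3, -0.9, 0.0]
grip_width: 0.001
```

Run:
```python
from pl import *
where(); status()
from h import *
C=getcams()
overlay(C["scene"],[],(295,90,405,180),7,"pics/s11.png")
where()
```

```text
t 15.43 console mm [  0.5 -32.1  31.7] rot [ 0.06 -0.12  0.17] F console [-0.2 -0.9  0.2] J [ 46.  18. 120. -58.  31.   8.]
t 15.43 pos [0.503  0.3263 0.1623] cmd-err mm [ 1.6 -2.2 -1.6] rot err deg [ 0.06 -0.13  0.18] F [-0.3 -0.9  0. ] g 0.0 J [ 46.  18. 120. -58.  31.   8.]
t 15.53 console mm [  1.  -31.6  33.4] rot [ 0.01 -0.07  0.18] F console [ 0.2 -0.2  0. ] J [ 46.  18. 120. -58.  31.   8.]
```

View pics/s11.png

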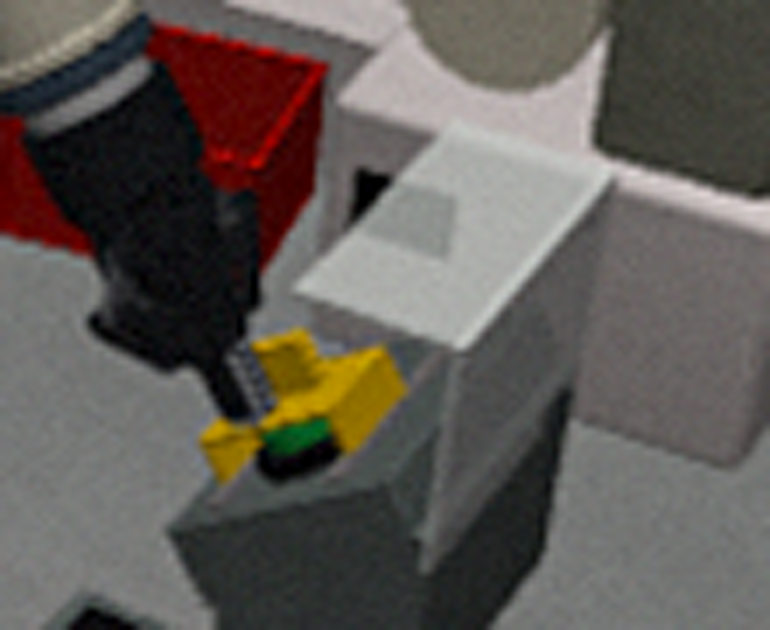

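Emit:
{"op": "drive_tool", "data": {
  "steps": [
    {"ax": 0,"ay": 0,"az": 0,"dx": 5,"dy": 0,"dz": 0,"grip": 0},
    {"ax": 0,"ay": 0,"az": 0,"dx": 10,"dy": 0,"dz": 0,"grip": 0},
    {"ax": 0,"ay": 0,"az": 0,"dx": 15,"dy": 0,"dz": 0,"grip": 0},
    {"ax": 0,"ay": 0,"az": 0,"dx": 21,"dy": 0,"dz": 0,"grip": 0},
    {"ax": 0,"ay": 0,"az": 0,"dx": 28,"dy": 0,"dz": 0,"grip": 0}
  ]
}}

```text
time: 15.95
eef_pos: [0.5035, 0.3566, 0.1653]
orientation: [[0.047, 0.817, 0.574], [0.999, -0.04, -0.025], [0.002, 0.575, -0.818]]
contact_force: [-0.4, -2.6, 1.8]
grip_width: 0.006
```

```bash
python3 -c "
from pl import *
where()"
```

```text
t 15.95 console mm [ 1.4 -1.9 34.7] rot [-0.08  0.05  0.15] F console [ 0.9 -2.6  1.7] J [ 49.  19. 117. -56.  33.   7.]
```

Emit:
{"op": "drive_tool", "data": {
  "steps": [
    {"ax": 0,"ay": 0,"az": 0,"dx": 8,"dy": 0,"dz": 0,"grip": 0},
    {"ax": 0,"ay": 0,"az": 0,"dx": 16,"dy": 0,"dz": 0,"grip": 0},
    {"ax": 0,"ay": 0,"az": 0,"dx": 24,"dy": 0,"dz": 0,"grip": 0},
    {"ax": 0,"ay": 0,"az": 0,"dx": 32,"dy": 0,"dz": 0,"grip": 0},
    {"ax": 0,"ay": 0,"az": 0,"dx": 40,"dy": 0,"dz": 0,"grip": 0}
  ]
}}

```text
time: 16.37
eef_pos: [0.5053, 0.3968, 0.1648]
orientation: [[0.047, 0.818, 0.574], [0.999, -0.04, -0.026], [0.002, 0.574, -0.819]]
contact_force: [-0.9, -1.4, 1.2]
grip_width: 0.002
```

Emit:
{"op": "drive_tool", "data": {
  "steps": [
    {"ax": 0,"ay": 0,"az": 0,"dx": 7,"dy": 0,"dz": 0,"grip": 0},
    {"ax": 0,"ay": 0,"az": 0,"dx": 13,"dy": 0,"dz": 0,"grip": 0},
    {"ax": 0,"ay": 0,"az": 0,"dx": 17,"dy": 0,"dz": 0,"grip": 0},
    {"ax": 0,"ay": 0,"az": 0,"dx": 19,"dy": 0,"dz": 0,"grip": 0},
    {"ax": 0,"ay": 0,"az": 0,"dx": 20,"dy": 0,"dz": 0,"grip": 0}
  ]
}}

```text
time: 16.78
eef_pos: [0.5062, 0.4161, 0.1647]
orientation: [[0.047, 0.818, 0.574], [0.999, -0.04, -0.026], [0.002, 0.574, -0.819]]
contact_force: [-1.6, -1.9, 0.3]
grip_width: 0.002
```

Run:
```python
from pl import *
where()
```

```text
t 16.78 console mm [ 1.1 57.7 34.3] rot [-0.04  0.03  0.14] F console [-1.  -2.   1.1] J [ 53.  23. 112. -53.  36.   7.]
```

Not at the stop yet; go a few mm more.

Emit:
{"op": "drive_tool", "data": {
  "steps": [
    {"ax": 0,"ay": 0,"az": 0,"dx": 1.5,"dy": 0,"dz": 0,"grip": 0},
    {"ax": 0,"ay": 0,"az": 0,"dx": 3,"dy": 0,"dz": 0,"grip": 0},
    {"ax": 0,"ay": 0,"az": 0,"dx": 4,"dy": 0,"dz": 0,"grip": 0}
  ]
}}

```text
time: 17.03
eef_pos: [0.5065, 0.4197, 0.1648]
orientation: [[0.048, 0.818, 0.574], [0.999, -0.04, -0.026], [0.002, 0.574, -0.819]]
contact_force: [0.0, -2.1, -0.9]
grip_width: 0.001
```

Run:
```python
from pl import *
where()
from h import *
C=getcams()
overlay(C["scene"],consitems(Bc,-.0457,78),(295,90,405,180),7,"pics/s12.png")
where()
```

```text
t 17.03 console mm [ 1.3 61.3 34.3] rot [-0.04  0.02  0.16] F console [-0.4 -2.1 -0.8] J [ 53.  23. 111. -53.  36.   7.]
t 17.13 console mm [ 1.3 61.4 34.3] rot [-0.05  0.03  0.15] F console [-0.9 -0.8 -0.9] J [ 53.  23. 111. -53.  36.   7.]
```

View pics/s12.png

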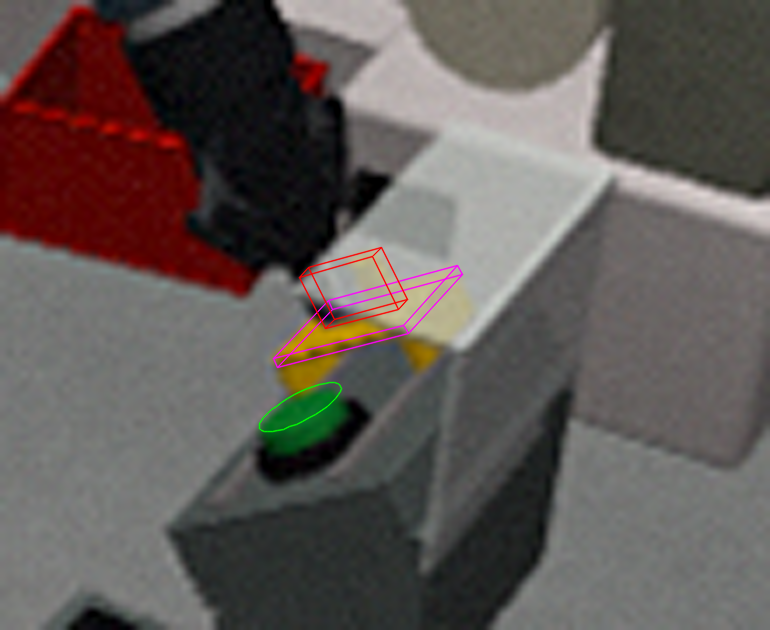

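Emit:
{"op": "drive_tool", "data": {
  "steps": [
    {"ax": 0,"ay": 0,"az": 0,"dx": 1.5,"dy": 0,"dz": 0,"grip": 0},
    {"ax": 0,"ay": 0,"az": 0,"dx": 3,"dy": 0,"dz": 0,"grip": 0},
    {"ax": 0,"ay": 0,"az": 0,"dx": 3,"dy": 0,"dz": 0,"grip": 0}
  ]
}}

```text
time: 17.38
eef_pos: [0.5065, 0.4202, 0.1647]
orientation: [[0.051, 0.818, 0.573], [0.999, -0.04, -0.031], [-0.002, 0.574, -0.819]]
contact_force: [-4.5, -11.4, 5.1]
grip_width: 0.001
```

Run:
```python
from pl import *
where()
```

```text
t 17.38 console mm [ 1.2 61.8 34.2] rot [-0.05 -0.28  0.16] F console [ -0.3 -11.6   6.5] J [ 53.  23. 111. -53.  37.   7.]
```

Emit:
{"op": "drive_tool", "data": {
  "steps": [
    {"ax": 0,"ay": 0,"az": 0,"dx": -10,"dy": 0,"dz": -2,"grip": 0},
    {"ax": 0,"ay": 0,"az": 0,"dx": -30,"dy": 0,"dz": -2,"grip": 0},
    {"ax": 0,"ay": 0,"az": 0,"dx": -50,"dy": 0,"dz": -2,"grip": 0},
    {"ax": 0,"ay": 0,"az": 0,"dx": -63,"dy": 0,"dz": -2,"grip": 0},
    {"ax": 0,"ay": 0,"az": 0,"dx": -63,"dy": 0,"dz": -2,"grip": 0}
  ]
}}

```text
time: 17.8
eef_pos: [0.5022, 0.3575, 0.1664]
orientation: [[0.049, 0.818, 0.573], [0.999, -0.041, -0.027], [0.001, 0.574, -0.819]]
contact_force: [0.5, 0.7, 0.5]
grip_width: -0.001
```

Run:
```python
from pl import *
where()
from h import *
C=getcams()
overlay(C["scene"],consitems(Bc,-.0457,80),(295,90,405,180),7,"pics/s13.png")
overlay(C["top"],consitems(Bc,-.0457,80),(35,165,165,270),5.5,"pics/t13.png")
where()
```

```text
t 17.8 console mm [ 1.  -1.  36.4] rot [-0.03 -0.05  0.19] F console [0.6 0.7 0.2] J [ 49.  19. 117. -56.  33.   7.]
t 17.9 console mm [ 1.8  1.7 36.5] rot [-0.08  0.1   0.2 ] F console [ 0.8  0.1 -0.6] J [ 49.  19. 117. -56.  33.   7.]
```

View pics/s13.png

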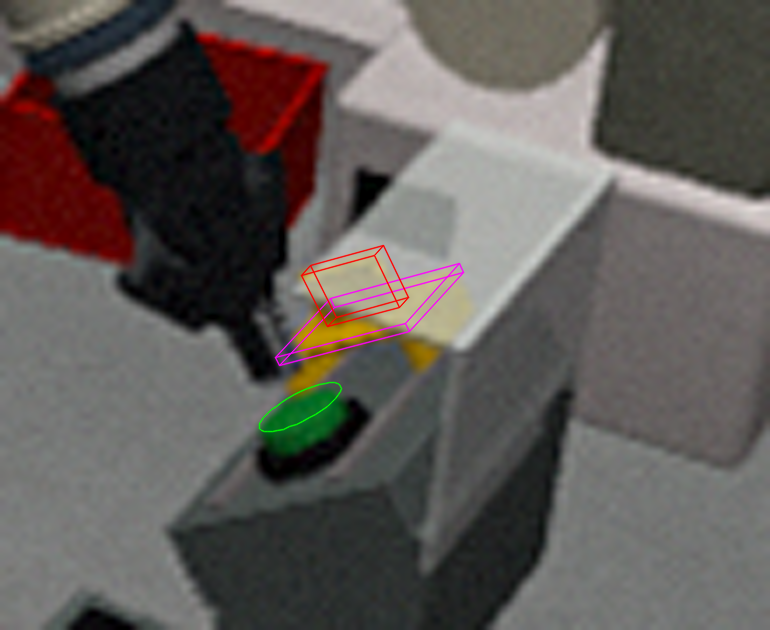

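View pics/t13.png

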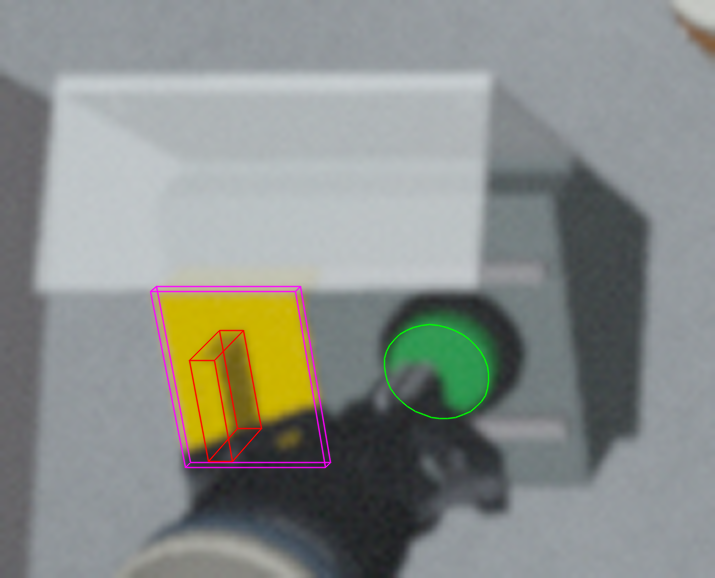

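Emit:
{"op": "drive_tool", "data": {
  "steps": [
    {"ax": 0,"ay": 0,"az": 0,"dx": -1,"dy": 1,"dz": 8,"grip": 0},
    {"ax": 0,"ay": 0,"az": 0,"dx": -1,"dy": 1,"dz": 14,"grip": 0},
    {"ax": 0,"ay": 0,"az": 0,"dx": -1,"dy": 1,"dz": 18,"grip": 0},
    {"ax": 0,"ay": 0,"az": 0,"dx": -1,"dy": 1,"dz": 21,"grip": 0},
    {"ax": 0,"ay": 0,"az": 0,"dx": -1,"dy": 1,"dz": 23,"grip": 0}
  ]
}}

```text
time: 18.32
eef_pos: [0.5169, 0.359, 0.1478]
orientation: [[0.047, 0.818, 0.574], [0.999, -0.04, -0.025], [0.002, 0.574, -0.819]]
contact_force: [-2.6, 1.9, 4.1]
grip_width: 0.0
```

Run:
```python
from pl import *
where()
```

```text
t 18.32 console mm [ 2.3  1.2 12.8] rot [-0.05  0.08  0.13] F console [0.2 1.7 4.9] J [ 48.  22. 117. -59.  31.  10.]
```

Emit:
{"op": "drive_tool", "data": {
  "steps": [
    {"ax": 0,"ay": 0,"az": 0,"dx": 0,"dy": 0,"dz": 1.5,"grip": 0},
    {"ax": 0,"ay": 0,"az": 0,"dx": 0,"dy": 0,"dz": 3,"grip": 0},
    {"ax": 0,"ay": 0,"az": 0,"dx": 0,"dy": 0,"dz": 4,"grip": 0},
    {"ax": 0,"ay": 0,"az": 0,"dx": 0,"dy": 0,"dz": 4,"grip": 0}
  ]
}}

```text
time: 18.65
eef_pos: [0.5184, 0.3589, 0.1457]
orientation: [[0.047, 0.817, 0.574], [0.999, -0.04, -0.024], [0.003, 0.575, -0.818]]
contact_force: [-12.7, 2.1, 12.4]
grip_width: -0.001
```

Run:
```python
from pl import *
where()
```

```text
t 18.65 console mm [ 2.3  1.1 10.2] rot [-0.08  0.12  0.16] F console [-3.4  1.5 17.5] J [ 48.  22. 117. -59.  31.  10.]
```

Emit:
{"op": "drive_tool", "data": {
  "steps": [
    {"ax": 0,"ay": 0,"az": 0,"dx": 0,"dy": 0,"dz": -8,"grip": 0},
    {"ax": 0,"ay": 0,"az": 0,"dx": 0,"dy": 0,"dz": -25,"grip": 0},
    {"ax": 0,"ay": 0,"az": 0,"dx": 0,"dy": 0,"dz": -50,"grip": 0},
    {"ax": 0,"ay": 0,"az": 0,"dx": 0,"dy": 0,"dz": -80,"grip": 0},
    {"ax": 0,"ay": 0,"az": 0,"dx": 0,"dy": 0,"dz": -110,"grip": 0}
  ]
}}

```text
time: 19.07
eef_pos: [0.4546, 0.3601, 0.235]
orientation: [[0.048, 0.819, 0.572], [0.999, -0.04, -0.027], [0.0, 0.573, -0.82]]
contact_force: [0.4, 0.2, 0.1]
grip_width: 0.002
```

Emit:
{"op": "drive_tool", "data": {
  "steps": [
    {"ax": 0,"ay": 0,"az": 0,"dx": 0,"dy": 0,"dz": -25,"grip": 0},
    {"ax": 0,"ay": 0,"az": 0,"dx": 0,"dy": 0,"dz": -40,"grip": 0},
    {"ax": 0,"ay": 0,"az": 0,"dx": 0,"dy": 0,"dz": -40,"grip": 0},
    {"ax": 0,"ay": 0,"az": 0,"dx": 0,"dy": 0,"dz": -40,"grip": 0},
    {"ax": 0,"ay": 0,"az": 0,"dx": 0,"dy": 0,"dz": -40,"grip": 0}
  ]
}}

```text
time: 19.48
eef_pos: [0.4328, 0.3616, 0.2667]
orientation: [[0.048, 0.818, 0.573], [0.999, -0.04, -0.027], [0.001, 0.574, -0.819]]
contact_force: [0.9, -0.0, -0.6]
grip_width: 0.001
```

Run:
```python
from pl import *
where()
from ang import *
C=getcams()
for n in C: cv2.imwrite(f"pics/{n}14.png",C[n]["image"][:,:,::-1])
print(tape(C["top"],(230,175,290,255)),tape(C["scene"],(265,200,335,265)))
overlay(C["top"],[],(30,160,250,275),3.4,"pics/t14.png")
overlay(C["scene"],[],(250,90,405,270),3.3,"pics/s14.png")
```

```text
t 19.48 console mm [ 1.600e+00 -1.000e-01  1.585e+02] rot [-0.02 -0.02  0.12] F console [ 0.4  0.  -1. ] J [ 56.   7. 117. -44.  45.  -2.]
(array([0.56030305, 0.02652099]), np.float64(176.49088270999138), 4956) (array([0.5630516, 0.0263245]), np.float64(-3.0942255033541843), 3567)
```

View pics/top14.png

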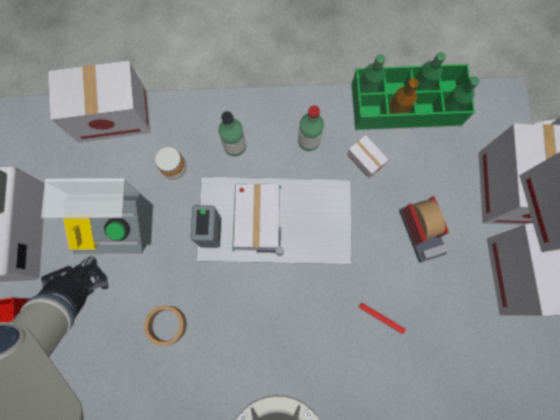

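View pics/s14.png

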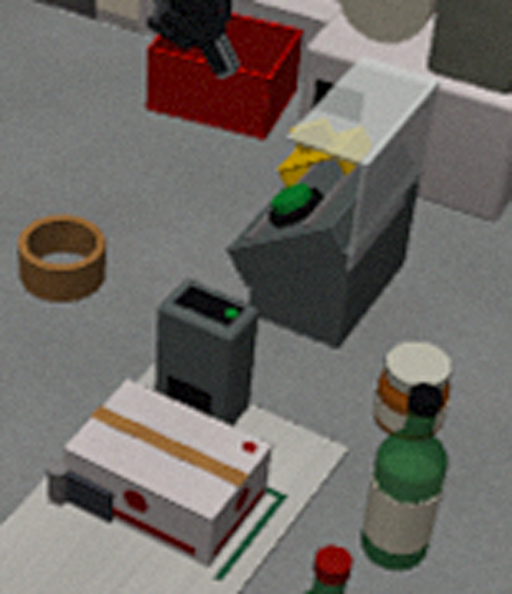

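Run:
```python
from h import *
C=getcams()
overlay(C["scene"],consitems([.5223,.3576,.136],-.0457,80),(295,90,405,180),7,"pics/s15.png")
```

```text
(no output)
```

View pics/s15.png

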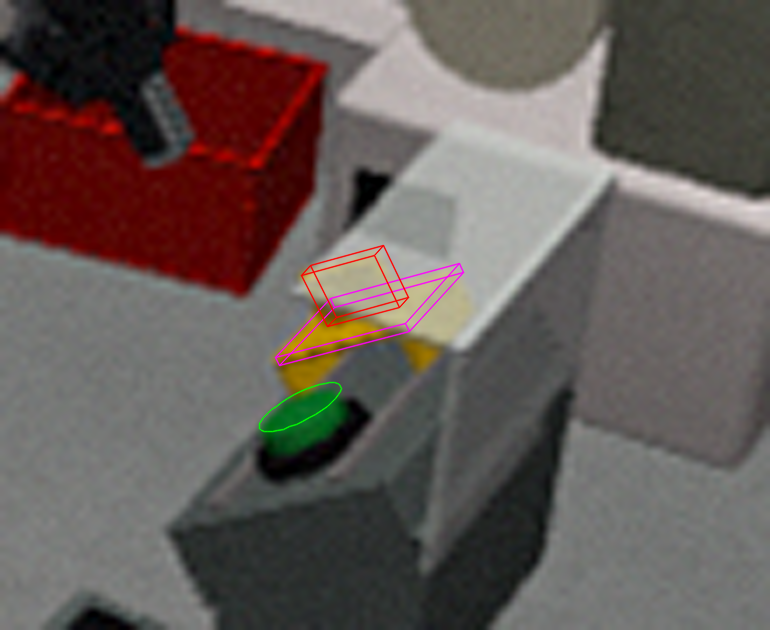

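The button is back at its released height, the same as before the press. The tab is aside, and nothing is touching the scene. Handing in.

```bash
python3 -c "
from bench import workorder
print(workorder.close_job())"
```

```text
the job is handed in; nothing more can be done
None
```

The carton is turned into its green-lined place, the yellow tab is fully aside, and the green button was pressed to the bottom and let go. I handed the job in at about 19.5 s.

- **Carton:** I pushed its short side near the free corner, and it came up about 1° short. A second light push squared it, with 9 N at most. My last measurements gave 90.3–90.4° of turn, so it may be a few tenths of a degree past square. It lies flat with the held corner still in the shoe. The top and scene cameras put its centre about 2 mm apart.
- **Tab:** I pushed it until it stalled at its end stop with about 12 N. The pictures show it about 80 mm aside.
- **Button:** I pressed it until the force rose to 17.5 N after about 8.8 mm of travel, which is fully down. In the last picture it is back at its released height.
- **Bystanders:** In the last picture the bottles, jar, tape roll, small carton, marker and dispenser stand where they started. I checked this by eye and did not measure it. The arm was clear of everything when I handed in.

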